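Steady the yoghurt maker, fill its well with bottles and cover it

ROBOT

A 6-joint arm with a two-finger parallel gripper is mounted at the origin on a cart in front of the work surface, level with it; the furniture and walls round the work are solid. World frame = base frame: x ahead of the robot, y to its left, z up, the work surface at z = 0. Lengths are in m, angles in degrees, forces in N, time in s.
With the tool pointing down it reaches from about 0.325 to 1 m from the base axis. Payload 5.1 kg.
Tool frame: the origin (TCP) lies at the very end of the fingers, on their centre line; the grasp point (between the pads) lies 19 mm behind it; z points along the fingers, y is the direction in which the jaws open and shut (so a half turn about z gives the same grasp; the last joint's range is limited). The gripper opens to 85 mm and grips with 20 to 120 N. Pads are 22 mm wide; open, the fingers measure 114 mm over their backs; the gripper's body (76 mm by 85 mm) begins 54 mm behind the grasp point. The pads swing forward as they close: fully open they stand 13 mm farther back than shut.
Start: joints at [-73.774, 7.093, 94.555, -0, 78.352, -4.733], TCP at [0.232, -0.607, 0.231] pointing down, gripper open.
Joint ranges: [-149.61, 149.61], [-58.7, 133.49], [1.44, 155.28], [-77.14, 257.14], [18.33, 153.61], [-166.67, 166.67]. Speed limits (degrees/s): [147.25, 147.25, 180, 180, 180, 180].

INTERFACE

Orientations are given as [roll, pitch, yaw] about the fixed x, y, z axes, in that order (R = Rz(yaw) Ry(pitch) Rx(roll)).
In Python, from bench import env gives the robot as it stands.
- The arm moves only by the tool jog_arm, never from a script. Its argument "motion" is a list of rows, each an object of numbers: "hand": the gripper's target within -1 to 1 (shut at 1, half-way at 0, fully open at -1); "x", "y", "z": the shift along the tool's x, y, z in cm; "turn": the turn about the tool's z in rad. A call has 1 to 10 rows; each row shifts and turns the pose as measured when the row begins, along the tool's axes as they then stand; what a row does not reach is not made up. A row lasts 1/8 s, in which the tool goes at most 62.5 mm and 10.7 degrees, less where a joint would pass 70% of its speed; a pose out of reach is approached as far as the arm can. A call is refused whole if a number of a shift passes 6.25 or a number of a turn 0.188, either way. A call with a gripper value outside its range is refused whole. The fingers move at their own pace and stop on an object; "force" is the grip in N (left out, the last holds). Time passes only in rows, so rows that do not move let the fingers close. It gives the time, the measured TCP pose, the force and the opening at its end, in the units of the state.
- env.sense(): the state, without advancing time (a new reading comes with each control period).
- env.get_image(name): name is "side" or "top" or "wrist"; returns a dict with "image" (480x640x3 uint8, red, green, blue), "K" (3x3 intrinsics, pixels), "R" (3x3) and "t" (3): a world point X has camera coordinates R X + t. Camera axes: x right, y down, z forward; pixel columns grow to the right and rows downward; lengths in m; the calibration is good to about 2 mm. A picture is of the moment at which its call begins. There is no depth.
- env.sign_off(): hands the job in, once; it reports no verdict.
The state is a dict: "t": time; "joints": joint angles; "qvel": joint speeds; "joint_torque": joint torques, N m; "position": TCP position; "ee_rot": TCP orientation; "force": force on the tool from outside, world axes, zero at the start; "ft_torque": the same for the moment, N m; "width": opening from 0.0 (shut) to 1.0 (fully open).
Only numpy, scipy, OpenCV 4.12 (cv2) and the standard library are available. Lean on these libraries where they do the work, as an engineer would, in place of code of your own. Each camera call takes 0.05 s, during which the arm holds its last target. There are 200 camera calls.

TASK

The yoghurt maker rocks on the worktop: turn the knobs of its two front screw feet until it stands level and solid on all four feet, and let go. Then stand every bottle upright inside its round well, packed side by side, and put the clear cover on so that it sits down evenly on the rim of the well, leaving the maker steady; leave the other things on the worktop where they are.

Things in the scene. Friction and masses are not known exactly. Their poses are not given: they have to be found in the camera images.
- maker: yoghurt maker, loose, 2.6 kg: plinth 240 x 236 mm, its top (deck) 34 mm above the worktop when level; on the deck an open round steel well, 164 mm inside, 172 mm outside diameter, rim 35.5 mm above the deck, no dividers: seven bottles fit, one in the middle, six round it. Origin: plinth centre, at the height of the rear feet's undersides; x from front (knobs) to rear, y left, z up
- well (a point): centre of the floor of the well, which is the deck, 34 mm above the origin of the maker; axes as the maker's
- left_sole (a point): adjustable front foot: a rubber disc 32 mm in diameter on a screw through the plinth; this point is the centre of its underside (front left, at x -98 mm, y +96 mm of the maker)
- right_sole (a point): adjustable front foot: a rubber disc 32 mm in diameter on a screw through the plinth; this point is the centre of its underside (front right, at x -98 mm, y -96 mm of the maker)
- rear_left_sole (a point): centre of the underside of the fixed rear left rubber foot (32 mm in diameter)
- rear_right_sole (a point): centre of the underside of the fixed rear right rubber foot (32 mm in diameter)
- left_lug (a point): point on the deck of the plinth, on the screw axis of the front left foot. All four feet are equally long, and the maker is level and does not rock, when each lug is 34 mm above the sole of its own foot
- right_lug (a point): the same point on the deck for the front right foot
- left_knob_grip (a point): grip point, on the axis, of the black fluted knob on the front left screw: 29 mm in diameter, 11 mm of it above this point and 15 mm below. It rides with its screw, 9 mm clear of the deck when set right. Clockwise from above lowers (lengthens) the foot 3 mm a turn; turning takes 0.06 N m and it stays where left. Starts 2.5 to 4.5 mm too short
- right_knob_grip (a point): the same knob for the front right foot, also 3 mm lower for a full turn clockwise seen from above; it starts anywhere from 2 mm too short to 2 mm too long
- bottle_1: white opaque bottle, all are alike: body 50 mm in diameter and 52 mm high, shoulder to 68 mm, steel screw cap 28 mm in diameter from 72 mm to 92 mm above the bottom (grip the cap); about 190 g, heavy at the bottom; origin at the centre of its underside, z up. Some bottles may be absent.
- bottle_2: white opaque bottle, all are alike: body 50 mm in diameter and 52 mm high, shoulder to 68 mm, steel screw cap 28 mm in diameter from 72 mm to 92 mm above the bottom (grip the cap); about 190 g, heavy at the bottom; origin at the centre of its underside, z up. Some bottles may be absent.
- bottle_3: white opaque bottle, all are alike: body 50 mm in diameter and 52 mm high, shoulder to 68 mm, steel screw cap 28 mm in diameter from 72 mm to 92 mm above the bottom (grip the cap); about 190 g, heavy at the bottom; origin at the centre of its underside, z up. Some bottles may be absent.
- bottle_4: white opaque bottle, all are alike: body 50 mm in diameter and 52 mm high, shoulder to 68 mm, steel screw cap 28 mm in diameter from 72 mm to 92 mm above the bottom (grip the cap); about 190 g, heavy at the bottom; origin at the centre of its underside, z up. Some bottles may be absent.
- bottle_5: white opaque bottle, all are alike: body 50 mm in diameter and 52 mm high, shoulder to 68 mm, steel screw cap 28 mm in diameter from 72 mm to 92 mm above the bottom (grip the cap); about 190 g, heavy at the bottom; origin at the centre of its underside, z up. Some bottles may be absent.
- bottle_6: white opaque bottle, all are alike: body 50 mm in diameter and 52 mm high, shoulder to 68 mm, steel screw cap 28 mm in diameter from 72 mm to 92 mm above the bottom (grip the cap); about 190 g, heavy at the bottom; origin at the centre of its underside, z up. Some bottles may be absent.
- cover: round clear plastic cover, grey edge, 185 mm in diameter, 109 mm high with its knob, 280 g, standing on the worktop. A skirt 179 mm inside diameter, 8 mm deep goes round the outside of the well; the ledge above it rests on the well's rim; it clears the standing bottles. Origin: centre of its lower edge, z up; in place the origin is 27.5 mm above well
- cover_knob (a point): grip point of the black knob on top of the cover: round, 33 mm in diameter over 12 mm of height about this point, which is 100 mm above the cover's origin; the narrower neck below it is 20 mm in diameter; the knob's top is 9 mm above this point
- ramekin: white ramekin, 73 mm in diameter, 41 mm high, behind the maker; a bystander to be left alone
- egg_cup: brown egg cup, 54 mm high, behind the maker; a bystander to be left alone
- lemon_a: lemon, 77 mm long, lying near the front edge of the worktop; a bystander to be left alone
There are look-alikes about, which are no part of the job. What is shaped like the bottle_5 but blue is not meant.

How it is judged (in metres and radians):
On the way, in this order (a step that is already met when the one before it is completed fails the run):
1. the yoghurt maker stands level on all four feet, let go (height (world z) of each of left_sole, right_sole, rear_left_sole, rear_right_sole below 0.0007 m and angle between maker's own z axis and vertical below 0.007 rad and contact force between the arm and maker below 0.3 N and linear speed of maker below 0.01 m/s), for 0.5 s.
2. every bottle stands upright on the floor of the well (horizontal distance between each of bottle_1, bottle_2, bottle_3, bottle_4, bottle_5, bottle_6 and well below 0.06 m and z of each of bottle_1, bottle_2, bottle_3, bottle_4, bottle_5, bottle_6 in the frame of well below 0.005 m and angle between each of bottle_1, bottle_2, bottle_3, bottle_4, bottle_5, bottle_6's own z axis and vertical below 0.08 rad), for 0.3 s.
At the end, for the whole second after the job is handed in: All bottles stand upright (within 0.08 rad) on the floor of the well; the cover lies level on the rim of the well, centred within 7 mm; the maker is level within 0.007 rad and none of its four feet is more than 0.7 mm off the worktop (all of step 2 and height (world z) of each of left_sole, right_sole, rear_left_sole, rear_right_sole below 0.0007 m and angle between maker's own z axis and vertical below 0.007 rad and horizontal distance between cover and well below 0.007 m and z of cover in the frame of well below 0.0315 m and angle between cover's own z axis and vertical below 0.03 rad and linear speed of cover below 0.02 m/s); the robot touches nothing.
It fails at once if a bystander (ramekin, egg cup, lemon) is shifted by more than 5 cm (distance of any of ramekin, egg_cup, lemon_a from where it was at the start of the episode above 0.05 m).
It fails at once if the yoghurt maker is tipped by more than 0.2 rad (angle between maker's own z axis and vertical above 0.2 rad).
Of bottle_1, bottle_2, bottle_3, bottle_4, bottle_5, bottle_6 only 4 to 6 are there at a start; the rules pass over those that are not, and their reading is None.
At some moment in a run one of cover, bottle_1, bottle_2, bottle_3, bottle_4, bottle_5, bottle_6 may be knocked a few centimetres aside while the robot is not near it.
It also fails if it takes over 210 s, if anything falls off the work surface, if the arm or the gripper's body presses on something with over 40 N, if the wrist force passes 120 N, or if a joint passes its speed limit or range.

## Working session

There is one attempt and no reset: what is moved stays moved. The work goes in short steps, Python scripts to look and compute and a tool call to move; the robot and the scene stay as the last step left them, time stands still between calls to the robot, and variables do not carry over. Pictures are saved under pics/ and viewed, about 12 in all and at most 16, crops included, and the job is handed in when it is done.

Besides the shell and the picture viewer there is one more tool, called after ">>>" in YAML: its name, and indented under it one key for each argument. jog_arm: Moves the arm, as the interface text tells. Its arguments: {"type":"object","properties":{"motion":{"type":"array"},"force":{"type":"number"}},"required":["motion"]}

```bash
ls; mkdir -p pics; python3 - <<'E'
from bench import env
import cv2
print(env.sense())
for n in("top","side"):
    d=env.get_image(n); cv2.imwrite(f"pics/{n}0.png",d["image"][:,:,::-1]); print(n,d["K"].tolist(),d["R"].tolist(),d["t"].tolist())
E
```

```text
pics
{'t': 0.0, 'joints': array([-7.37741676e+01,  7.13199604e+00,  9.46347128e+01,  2.28981965e-03,
        7.83521894e+01, -4.73369460e+00]), 'qvel': array([-0.03350629,  0.01777662,  0.03873082, -0.0181946 , -0.09200062,
        0.03414933]), 'joint_torque': array([-4.17277415e-04, -4.23617756e+01, -3.65452302e+01, -1.51456379e-04,
        6.86760890e-03,  2.75494955e-06]), 'position': array([ 0.23230912, -0.60640793,  0.23006346]), 'ee_rot': array([-1.79881692e+02, -1.20460778e-02,  2.09590500e+01]), 'force': array([-0.60833965,  0.85971267,  0.07878718]), 'ft_torque': array([-0.02272248, -0.00326003,  0.00883707]), 'width': 0.9983683133569236}
top [[433.21477152599977, 0.0, 315.1503784958497], [0.0, 433.21477152599977, 235.69083023448485], [0.0, 0.0, 1.0]] [[-0.029212953117963878, -0.9995475791322616, 0.00715824147140331], [-0.9930851118503545, 0.028207976681344983, -0.11395731952232571], [0.11370384334443746, -0.010437772864934976, -0.9934598577226579]] [0.057776598838405906, 0.5770371491259614, 1.007128419431243]
side [[588.5409954314248, 0.0, 322.2222478760901], [0.0, 588.5409954314248, 230.58075737752245], [0.0, 0.0, 1.0]] [[-0.993184853425863, -0.11572042682406865, -0.013879111682744985], [-0.05797483280665216, 0.5938255534795558, -0.8025024179376286], [0.1011076935079001, -0.7962286071539724, -0.5964874176905643]] [0.542824571987561, 0.06327812383023443, 1.3667437910994358]
```

View pics/top0.png

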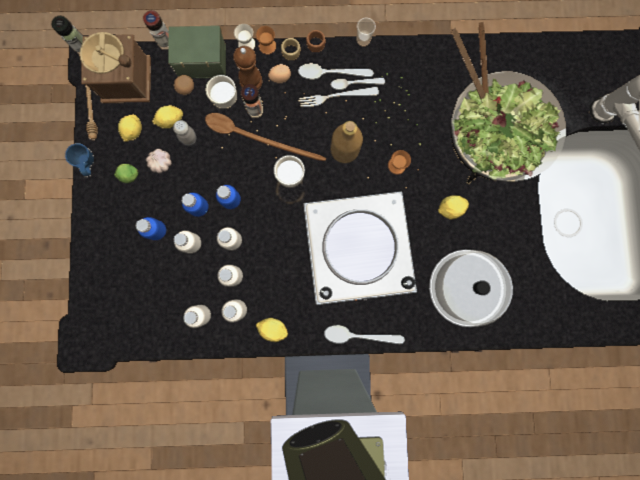

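View pics/side0.png

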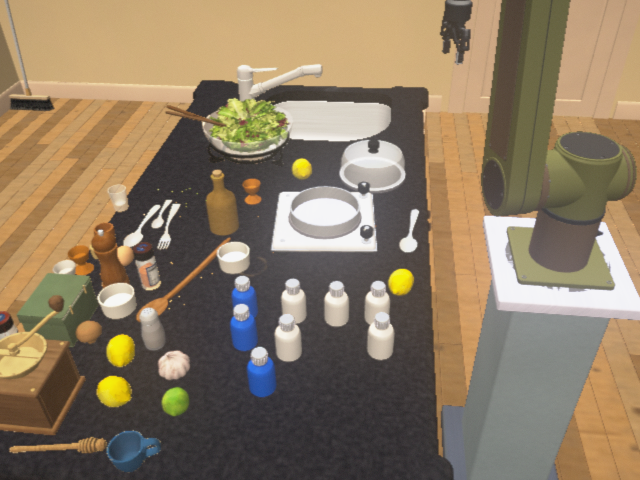

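The scene shows five white bottles in the top view at about (186,241), (229,238), (230,275), (197,316) and (234,310). The three blue ones are look-alikes. The maker is at (360,247), its knobs at (325,293) and (408,283), and the cover at (471,288) with its knob at (482,288). Next I'll zoom in for pixel measurements.

```bash
cat > h.py <<'E'
from bench import env
import numpy as np, cv2
np.set_printoptions(precision=4,suppress=True)
def shot(n,save=None):
    d=env.get_image(n); d["image"]=np.ascontiguousarray(d["image"][:,:,::-1])
    if save: cv2.imwrite(f"pics/{save}.png",d["image"])
    return d
def ray(d,u,v,z):
    "pixel -> world point on plane height z"
    R,t=np.array(d["R"]),np.array(d["t"]); c=-R.T@t
    w=R.T@np.linalg.inv(d["K"])@[u,v,1.]
    return c+w*(z-c[2])/w[2]
def proj(d,X):
    p=np.array(d["K"])@(np.array(d["R"])@np.asarray(X,float)+d["t"]); return p[:2]/p[2]
def crop(d,u0,v0,w,h,k,save):
    c=cv2.resize(d["image"][v0:v0+h,u0:u0+w],None,fx=k,fy=k,interpolation=cv2.INTER_CUBIC); cv2.imwrite(f"pics/{save}.png",c)
def S():
    s=env.sense(); return s
E
python3 - <<'E'
from h import *
d=shot("top")
a=cv2.resize(d["image"][225:335,170:260],None,fx=4.0,fy=4.0,interpolation=cv2.INTER_CUBIC)
b=cv2.resize(d["image"][185:310,300:420],None,fx=3.52,fy=3.52,interpolation=cv2.INTER_CUBIC)
cv2.imwrite("pics/c1.png",np.hstack([a,b[:440,:420]])) 
for n,(u,v) in {"Lk":(325,294),"Rk":(408,283)}.items(): print(n,ray(d,u,v,.069))
print("cov",ray(d,482,288,.109)); print("well",ray(d,360,247,.0695))
E
sed -n 1,1p h.py
```

```text
Lk [0.4398 0.023  0.069 ]
Rk [ 0.4592 -0.168   0.069 ]
cov [ 0.4436 -0.3214  0.109 ]
well [ 0.545  -0.0613  0.0695]
from bench import env
```

View pics/c1.png

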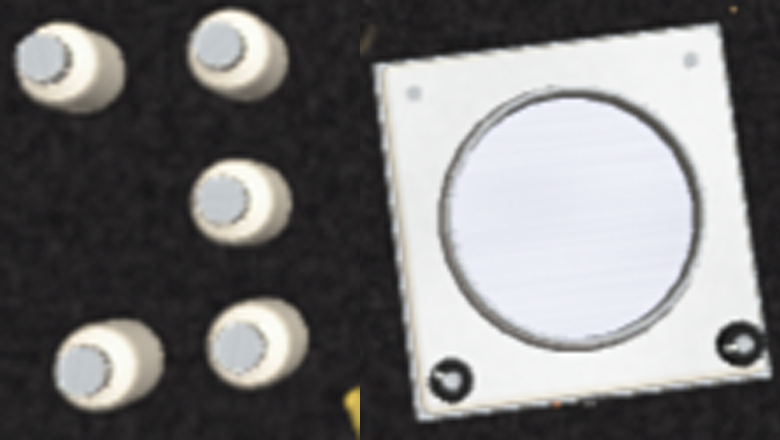

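>>> jog_arm:
  motion:
    - {"x":0,"y":0,"z":-4,"hand":-1}
    - {"x":0,"z":0}
    - {"x":0,"z":0}
    - {"turn":0.15}
    - {"turn":0}

```text
invalid input
```

The crop shows cap tops at top-view pixels A(180.7,239), B(224.2,237), C(225,275.5), D(190.5,317.7) and E(229.2,312). The knob tops are at (326.1,293) and (407.4,282.7), and the well rim centre is at (359.9,246.9).

>>> jog_arm:
  motion:
    - {"hand":-1,"x":0,"y":0,"z":-4,"turn":0}
    - {"hand":-1,"x":0,"y":0,"z":0,"turn":0}
    - {"hand":-1,"x":0,"y":0,"z":0,"turn":0.15}
    - {"hand":-1,"x":0,"y":0,"z":0,"turn":0}
  force: 40

```text
t: 0.65
position: [0.232, -0.6055, 0.268]
ee_rot: [-179.6, 0.0, 12.2]
force: [0.2, -0.1, 0.0]
width: 0.995
```

```bash
python3 - <<'E'
from h import *
d=env.get_image("top"); s=S(); print(s["t"],s["position"],s["ee_rot"],s["joints"],s["force"])
P={"A":(180.7,239,.092),"B":(224.2,237,.092),"C":(225,275.5,.092),"D":(190.5,317.7,.092),"E":(229.2,312,.092),"Lk":(326.1,293,.069),"Rk":(407.4,282.7,.069),"well":(359.9,246.9,.0695),"cov":(482,288,.109)}
for k,(u,v,z) in P.items(): print(k,ray(d,u,v,z)[:2])
w=env.get_image("wrist"); print(w["K"].tolist()); R=np.array(w["R"]);print(R,-R.T@w["t"])
E
```

```text
0.7 [ 0.2319 -0.6053  0.2675] [-179.5916    0.0307   12.2483] [-73.775    6.002   92.262   -0.0023  82.1456   3.9771] [ 0.7105 -0.212   0.051 ]
A [0.5728 0.3452]
B [0.5745 0.2472]
C [0.4879 0.2459]
D [0.3971 0.3225]
E [0.407 0.237]
Lk [0.442  0.0204]
Rk [ 0.4599 -0.1666]
well [ 0.5453 -0.0611]
cov [ 0.4436 -0.3214]
[[429.61758668167863, 0.0, 321.5548396313687], [0.0, 429.61758668167863, 235.9900283589514], [0.0, 0.0, 1.0]]
[[ 0.2119 -0.9773 -0.0082]
 [-0.9392 -0.2059  0.2748]
 [-0.2702 -0.0506 -0.9615]] [ 0.3002 -0.5909  0.41  ]
```

>>> jog_arm:
  motion:
    - {"hand":1,"x":2.7,"y":-4.8,"z":0,"turn":0}
    - {"hand":1,"x":2.7,"y":-4.8,"z":0,"turn":0}
    - {"hand":1,"x":2.7,"y":-4.8,"z":0,"turn":0}
    - {"hand":1,"x":2.7,"y":-4.8,"z":0,"turn":0}
    - {"hand":1,"x":2.7,"y":-4.8,"z":0,"turn":0}
    - {"hand":1,"x":2.7,"y":-4.8,"z":0,"turn":0}
    - {"hand":1,"x":2.7,"y":-4.8,"z":0,"turn":0}
    - {"hand":1,"x":2.7,"y":-4.8,"z":0,"turn":0}
    - {"hand":1,"x":2.7,"y":-4.8,"z":0,"turn":0}
    - {"hand":1,"x":2.7,"y":-4.8,"z":0,"turn":0}

```text
t: 2.0
position: [0.3918, -0.0635, 0.2665]
ee_rot: [-179.2, -0.0, 12.8]
force: [1.5, 0.3, 0.7]
width: 0.0
```

>>> jog_arm:
  motion:
    - {"hand":1,"x":2.7,"y":-4.8,"z":0,"turn":0}
    - {"hand":1,"x":2.7,"y":-4.8,"z":0,"turn":0}
    - {"hand":1,"x":2.7,"y":-4.8,"z":0,"turn":0}
    - {"hand":1,"x":2.7,"y":-4.8,"z":0,"turn":0}
    - {"hand":1,"x":0,"y":0,"z":5,"turn":0}
    - {"hand":1,"x":0,"y":0,"z":5,"turn":0}
    - {"hand":1,"x":0,"y":0,"z":0,"turn":0}
    - {"hand":1,"x":0,"y":0,"z":0,"turn":0}

```text
t: 3.0
position: [0.4546, 0.1615, 0.1676]
ee_rot: [-179.3, -0.3, 14.1]
force: [1.3, 0.6, 1.3]
width: -0.003
```

```bash
python3 - <<'E'
from h import *
for i in range(2):
    d=shot("wrist","w1"); s=S(); print(s["t"],s["position"],s["ee_rot"],s["joints"],s["force"])
for n,X in {"L":[.442,.0204,.069],"R":[.4599,-.1666,.069],"well":[.5453,-.0611,.0695]}.items(): print(n,proj(d,X))
E
```

```text
3.05 [0.4544 0.1613 0.1674] [-179.2734   -0.2419   14.1081] [ 12.7435 -12.1379 119.4157   0.7677  72.4992  88.4044] [-0.4136 -0.5964  0.6391]
3.1 [0.4547 0.1614 0.1678] [-179.2715   -0.3017   14.0906] [ 12.7397 -12.1602 119.3933   0.7712  72.484   88.4169] [0.163  0.8195 0.0884]
L [544.459  312.1741]
R [839.1688 355.4969]
well [754.5289 181.0772]
```

View pics/w1.png

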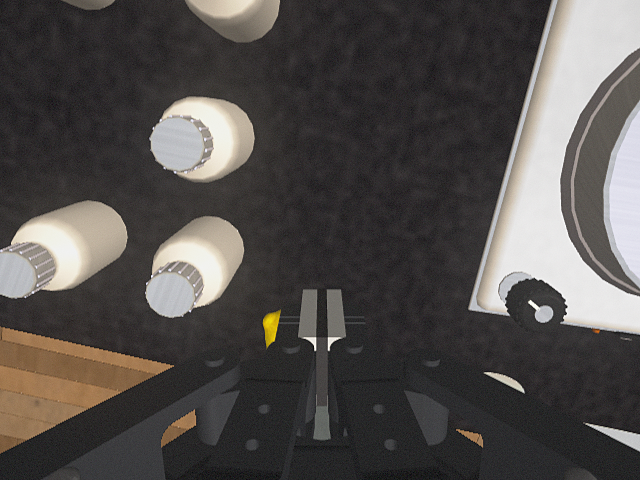

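The wrist view shows the left knob top near (540,300), close to the predicted (544,312), so the map agrees. Bottles C, D and E are on the left. Next I'll touch the worktop as a height reference.

>>> jog_arm:
  motion:
    - {"hand":1,"x":0,"y":4,"z":5,"turn":0}
    - {"hand":1,"x":0,"y":0,"z":5,"turn":0}
    - {"hand":1,"x":0,"y":0,"z":4.5,"turn":0}
    - {"hand":1,"x":0,"y":0,"z":0,"turn":0}
    - {"hand":1,"x":0,"y":0,"z":1,"turn":0}
    - {"hand":1,"x":0,"y":0,"z":0.5,"turn":0}
    - {"hand":1,"x":0,"y":0,"z":0.3,"turn":0}
    - {"hand":1,"x":0,"y":0,"z":0.3,"turn":0}
    - {"hand":1,"x":0,"y":0,"z":0.3,"turn":0}
    - {"hand":1,"x":0,"y":0,"z":0.3,"turn":0}

```text
t: 4.35
position: [0.4828, 0.1253, 0.0109]
ee_rot: [-179.5, -2.4, 14.1]
force: [-0.3, -1.0, 0.0]
width: 0.0
```

```bash
cat >> h.py <<'E'
def avg(n=4):
    "mean state over n control readings (camera calls let 0.05 s pass)"
    Z=[]
    for _ in range(n): env.get_image("wrist"); s=S(); Z.append(np.r_[s["position"],s["ee_rot"]%360,s["force"]])
    Z=np.array(Z); print(S()["t"],Z.mean(0),"j",S()["joints"]); return Z.mean(0)
E
python3 -c "
from h import *
avg()"
```

```text
4.55 [  0.4825   0.1253   0.0106 180.5075 357.6622  14.0735  -0.0665  -0.6665
  -0.2844] j [  7.9602   1.1353 124.2437   0.9514  52.3428  83.3105]
```

>>> jog_arm:
  motion:
    - {"hand":1,"x":0,"y":0,"z":0.4,"turn":0}
    - {"hand":1,"x":0,"y":0,"z":0.3,"turn":0}
    - {"hand":1,"x":0,"y":0,"z":0.2,"turn":0}
    - {"hand":1,"x":0,"y":0,"z":0.2,"turn":0}
    - {"hand":1,"x":0,"y":0,"z":0.2,"turn":0}
    - {"hand":1,"x":0,"y":0,"z":0.2,"turn":0}

```text
t: 5.3
position: [0.4832, 0.1255, 0.0]
ee_rot: [-179.5, -2.0, 14.1]
force: [-10.3, -2.3, 19.0]
width: 0.001
```

```bash
python3 -c "
from h import *
avg()"
```

```text
5.5 [  0.4832   0.1255   0.     180.5139 358.0096  14.1173  -9.4826  -1.8297
  18.4382] j [  7.9901   2.5283 124.104    0.9253  51.4434  83.299 ]
```

>>> jog_arm:
  motion:
    - {"hand":1,"x":0,"y":0,"z":-5,"turn":0}
    - {"hand":1,"x":0,"y":0,"z":-5,"turn":0}
    - {"hand":1,"x":0,"y":0,"z":0,"turn":0}

```text
t: 5.88
position: [0.4798, 0.1237, 0.1026]
ee_rot: [-179.5, -1.9, 14.1]
force: [0.0, -0.1, 0.1]
width: -0.002
```

>>> jog_arm:
  motion:
    - {"hand":1,"x":-1.6,"y":3.1,"z":0,"turn":0}
    - {"hand":1,"x":-1.6,"y":3.1,"z":0,"turn":0}
    - {"hand":1,"x":-1.6,"y":3.1,"z":0,"turn":0}
    - {"hand":1,"x":-1.6,"y":3.1,"z":0,"turn":0}
    - {"hand":1,"x":0,"y":0,"z":0,"turn":0}
    - {"hand":1,"x":0,"y":0,"z":2,"turn":0}
    - {"hand":1,"x":0,"y":0,"z":2,"turn":0}
    - {"hand":1,"x":0,"y":0,"z":1,"turn":0}
    - {"hand":1,"x":0,"y":0,"z":0,"turn":0}

```text
t: 7.0
position: [0.4451, -0.0124, 0.0408]
ee_rot: [-179.2, -1.5, 14.2]
force: [-0.1, 0.4, 0.3]
width: 0.0
```

>>> jog_arm:
  motion:
    - {"hand":1,"x":0,"y":0,"z":0.3,"turn":0}
    - {"hand":1,"x":0,"y":0,"z":0.3,"turn":0}
    - {"hand":1,"x":0,"y":0,"z":0.2,"turn":0}
    - {"hand":1,"x":0,"y":0,"z":0.2,"turn":0}
    - {"hand":1,"x":0,"y":0,"z":0.2,"turn":0}
    - {"hand":1,"x":0,"y":0,"z":0.2,"turn":0}
    - {"hand":1,"x":0,"y":0,"z":0.2,"turn":0}

```text
t: 7.88
position: [0.4468, -0.0118, 0.0309]
ee_rot: [-179.2, -1.3, 14.3]
force: [-9.6, 1.2, 18.9]
width: -0.003
```

```bash
python3 -c "
from h import *
avg()"
```

```text
8.075 [  0.4468  -0.0119   0.031  180.8415 358.673   14.3144 -10.4639   1.7592
  18.5003] j [ -9.2178  -6.9964 129.5777   1.559   56.5422  65.6078]
```

>>> jog_arm:
  motion:
    - {"hand":1,"x":0,"y":0,"z":-3,"turn":0}
    - {"hand":1,"x":0,"y":0,"z":-3,"turn":0}
    - {"hand":1,"x":0,"y":4,"z":0,"turn":0}
    - {"hand":1,"x":0,"y":4,"z":0,"turn":0}
    - {"hand":1,"x":-1.4,"y":4,"z":0,"turn":0}
    - {"hand":1,"x":0,"y":0,"z":0,"turn":0}
    - {"hand":1,"x":0,"y":0,"z":2,"turn":0}
    - {"hand":1,"x":0,"y":0,"z":2,"turn":0}
    - {"hand":1,"x":0,"y":0,"z":1,"turn":0}
    - {"hand":1,"x":0,"y":0,"z":0,"turn":0}

```text
t: 9.32
position: [0.466, -0.1342, 0.0415]
ee_rot: [-179.4, -1.8, 14.4]
force: [-0.3, -0.2, -0.6]
width: -0.001
```

>>> jog_arm:
  motion:
    - {"hand":1,"x":0,"y":0,"z":0.3,"turn":0}
    - {"hand":1,"x":0,"y":0,"z":0.3,"turn":0}
    - {"hand":1,"x":0,"y":0,"z":0.2,"turn":0}
    - {"hand":1,"x":0,"y":0,"z":0.2,"turn":0}
    - {"hand":1,"x":0,"y":0,"z":0.2,"turn":0}
    - {"hand":1,"x":0,"y":0,"z":0.2,"turn":0}
    - {"hand":1,"x":0,"y":0,"z":0.2,"turn":0}

```text
t: 10.2
position: [0.468, -0.1342, 0.0328]
ee_rot: [-179.3, -1.6, 14.5]
force: [-8.2, 3.4, 16.0]
width: 0.003
```

```bash
python3 -c "
from h import *
avg()"
```

```text
10.4 [  0.468   -0.1343   0.0328 180.6558 358.3635  14.505   -8.3118   2.7393
  16.244 ] j [-23.1902  -1.7747 124.5129   1.8253  56.3758  51.2971]
```

>>> jog_arm:
  motion:
    - {"hand":1,"x":0,"y":0,"z":-3,"turn":0}
    - {"hand":1,"x":0,"y":0,"z":-3,"turn":0}
    - {"hand":1,"x":0,"y":0,"z":0,"turn":0}

```text
t: 10.78
position: [0.4666, -0.1356, 0.0946]
ee_rot: [-179.4, -1.7, 14.5]
force: [0.4, 0.4, -0.2]
width: -0.0
```

```bash
python3 - <<'E'
from h import *
d=shot("top"); print(S()["t"]); 
im=d["image"]; 
crop(d,290,180,140,130,4,"c2")
E
```

```text
10.825
```

>>> jog_arm:
  motion:
    - {"hand":-0.2,"x":0,"y":0,"z":0,"turn":-0.18}
    - {"hand":-0.2,"x":0,"y":0,"z":0,"turn":-0.18}
    - {"hand":-0.2,"x":0,"y":0,"z":0,"turn":-0.18}
    - {"hand":-0.2,"x":0,"y":0,"z":0,"turn":-0.18}
    - {"hand":-0.2,"x":0,"y":0,"z":0,"turn":-0.18}
    - {"hand":-0.2,"x":0,"y":0,"z":0,"turn":-0.18}
    - {"hand":-0.2,"x":0,"y":0,"z":0,"turn":0}

```text
t: 11.7
position: [0.4583, -0.1321, 0.0801]
ee_rot: [-179.9, -1.6, 78.3]
force: [0.1, -0.1, -0.0]
width: 0.601
```

```bash
cat >> h.py <<'E'
def go(X,s=None):
    "shift (cm) along tool axes from the measured TCP to world X, using the measured orientation"
    from scipy.spatial.transform import Rotation as Q
    s=s or S(); R=Q.from_euler("xyz",s["ee_rot"],degrees=True).as_matrix()
    print("t",s["t"],"pos",s["position"],"rot",s["ee_rot"],"j6",s["joints"][5],"shift cm",R.T@(np.array(X)-s["position"])*100)
E
python3 - <<'E'
from h import *
d=shot("wrist","w2")
go([.4587,-.1674,.095])
print(proj(d,[.4587,-.1674,.069]))
E
```

```text
t 11.75 pos [ 0.4582 -0.132   0.08  ] rot [-179.9118   -1.5742   78.2201] j6 -12.407434462900603 shift cm [-3.4102  0.764  -1.5908]
[340.8372 380.8726]
```

View pics/w2.png

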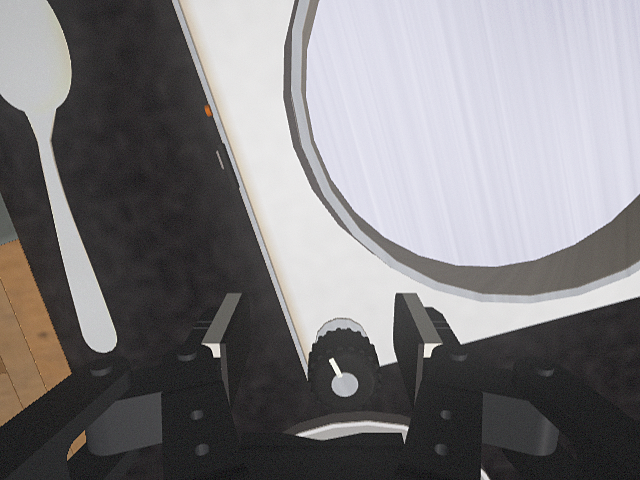

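The knob's top centre is at about (345,380), matching the predicted (341,381). The turn rows made the TCP sink by 1.5 cm, so I'll check how much a slower turn drifts.

>>> jog_arm:
  motion:
    - {"hand":-0.2,"x":0,"y":0,"z":-1.6,"turn":0}
    - {"hand":-0.2,"x":-1.7,"y":0.4,"z":0,"turn":0}
    - {"hand":-0.2,"x":-1.7,"y":0.4,"z":0,"turn":0}
    - {"hand":-0.2,"x":0,"y":0,"z":0,"turn":0}

```text
t: 12.25
position: [0.4591, -0.1702, 0.0961]
ee_rot: [-179.9, -1.5, 77.9]
force: [0.5, 0.3, 0.0]
width: 0.599
```

>>> jog_arm:
  motion:
    - {"hand":-0.2,"x":0,"y":0,"z":0,"turn":-0.09}
    - {"hand":-0.2,"x":0,"y":0,"z":0,"turn":-0.09}
    - {"hand":-0.2,"x":0,"y":0,"z":0,"turn":-0.09}
    - {"hand":-0.2,"x":0,"y":0,"z":0,"turn":-0.09}
    - {"hand":-0.2,"x":0,"y":0,"z":0,"turn":0}

```text
t: 12.88
position: [0.4581, -0.1713, 0.095]
ee_rot: [179.6, -1.6, 98.9]
force: [-0.1, 0.3, -0.3]
width: 0.598
```

>>> jog_arm:
  motion:
    - {"hand":-0.2,"x":0,"y":0,"z":0,"turn":0.18}
    - {"hand":-0.2,"x":0,"y":0,"z":0,"turn":0.18}
    - {"hand":-0.2,"x":0,"y":0,"z":0,"turn":0}

```text
t: 13.25
position: [0.4578, -0.1714, 0.0946]
ee_rot: [-179.7, -1.7, 77.4]
force: [-0.3, 0.1, -0.9]
width: 0.6
```

>>> jog_arm:
  motion:
    - {"hand":-0.2,"x":0.4,"y":0,"z":1.5,"turn":0}
    - {"hand":-0.2,"x":0,"y":0,"z":1.5,"turn":0}
    - {"hand":-0.2,"x":0,"y":0,"z":1.5,"turn":0}
    - {"hand":-0.2,"x":0,"y":0,"z":0.6,"turn":0}
    - {"hand":-0.2,"x":0,"y":0,"z":0,"turn":0}

```text
t: 13.88
position: [0.4574, -0.1648, 0.0384]
ee_rot: [-179.5, -1.7, 77.7]
force: [-0.3, -0.4, 0.8]
width: 0.6
```

```bash
python3 - <<'E'
from h import *
d=shot("wrist","w3")
go([.4587,-.1674,.040])
E
```

```text
t 13.925 pos [ 0.4576 -0.1649  0.0387] rot [-179.5559   -1.717    77.6551] j6 -15.637992629669238 shift cm [-0.2168  0.1615 -0.1424]
```

View pics/w3.png

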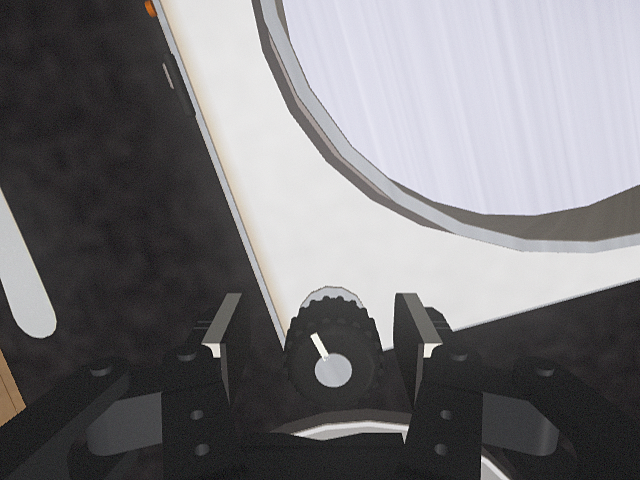

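The knob is between the open fingers, with its top disc at (333,370). The mid-line between the fingers is at about u=319.

```bash
python3 - <<'E'
from h import *
d=env.get_image("wrist")
p=ray(d,333,370,.0695); print(p, ray(d,335,362,.067))
go([p[0],p[1],.040])
s=S(); print(proj(d,s["position"]))
E
```

```text
[ 0.46   -0.1693  0.0695] [ 0.4609 -0.1683  0.067 ]
t 13.975 pos [ 0.4579 -0.1651  0.0392] rot [-179.6136   -1.7043   77.6484] j6 -15.632811585564594 shift cm [-0.3622  0.2884 -0.0919]
[323.561  315.2605]
```

>>> jog_arm:
  motion:
    - {"hand":-0.2,"x":-0.35,"y":0.3,"z":-0.1,"turn":0}
    - {"hand":-0.2,"x":0,"y":0,"z":0,"turn":0}
    - {"hand":1,"x":0,"y":0,"z":0,"turn":0}
    - {"hand":1,"x":0,"y":0,"z":0,"turn":0}
    - {"hand":1,"x":0,"y":0,"z":0,"turn":0}
    - {"hand":1,"x":0,"y":0,"z":0,"turn":0}
  force: 30

```text
t: 14.72
position: [0.4603, -0.17, 0.0422]
ee_rot: [-179.6, -1.7, 77.7]
force: [-0.7, 0.4, 0.3]
width: 0.324
```

>>> jog_arm:
  motion:
    - {"hand":1,"x":0,"y":0,"z":0,"turn":0.12}
    - {"hand":1,"x":0,"y":0,"z":0,"turn":0.12}
    - {"hand":1,"x":0,"y":0,"z":0,"turn":0.12}
    - {"hand":1,"x":0,"y":0,"z":0,"turn":0.12}
    - {"hand":1,"x":0,"y":0,"z":0,"turn":0}

```text
t: 15.35
position: [0.4601, -0.17, 0.0422]
ee_rot: [-178.9, -1.2, 49.4]
force: [-2.2, -0.1, 0.7]
width: 0.324
```

```bash
python3 - <<'E'
from h import *
avg(2); d=env.get_image("wrist"); cv2.imwrite("pics/w4.png",np.ascontiguousarray(d["image"][200:440,160:500,::-1]))
s=S(); print(s["ft_torque"])
E
```

```text
15.45 [  0.4602  -0.17     0.0422 181.1074 358.7611  49.456   -1.8183   0.4347
   0.471 ] j [-27.3735  -1.135  122.7964   1.6995  59.1467  12.2762]
[-0.0372  0.0537 -0.0331]
```

View pics/w4.png

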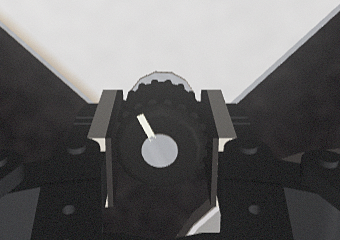

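The knob turns with the fingers: its mark still points the same way relative to the tool. Continuing the right knob.

>>> jog_arm:
  motion:
    - {"hand":1,"x":0,"y":0,"z":0.01,"turn":0.15}
    - {"hand":1,"x":0,"y":0,"z":0.01,"turn":0.15}
    - {"hand":1,"x":0,"y":0,"z":0.01,"turn":0.15}
    - {"hand":1,"x":0,"y":0,"z":0.01,"turn":0.15}
    - {"hand":1,"x":0,"y":0,"z":0.01,"turn":0.15}
    - {"hand":1,"x":0,"y":0,"z":0.01,"turn":0.15}
    - {"hand":1,"x":0,"y":0,"z":0.01,"turn":0.15}
    - {"hand":1,"x":0,"y":0,"z":0,"turn":0.14}
    - {"hand":1,"x":0,"y":0,"z":0,"turn":0}

```text
t: 16.62
position: [0.4597, -0.1695, 0.0423]
ee_rot: [-178.5, 0.7, -20.0]
force: [-1.2, 1.1, 0.3]
width: 0.323
```

>>> jog_arm:
  motion:
    - {"hand":-0.2,"x":0,"y":0,"z":0,"turn":0}
    - {"hand":-0.2,"x":0,"y":0,"z":0,"turn":0}
    - {"hand":-0.2,"x":0,"y":0,"z":0,"turn":0}
    - {"hand":-0.2,"x":0,"y":0,"z":-2.5,"turn":0}
    - {"hand":-0.2,"x":0,"y":0,"z":-2.5,"turn":0}
    - {"hand":-0.2,"x":0,"y":0,"z":-2.5,"turn":0}
    - {"hand":-0.2,"x":0,"y":0,"z":0,"turn":0}

```text
t: 17.5
position: [0.4603, -0.1719, 0.1188]
ee_rot: [-178.5, 0.7, -19.6]
force: [0.1, -1.1, -0.3]
width: 0.602
```

```bash
python3 - <<'E'
from h import *
go([.4415,.021,.12]); print(S()["joints"])
E
```

```text
t 17.5 pos [ 0.4603 -0.1719  0.1188] rot [-178.4911    0.6631  -19.6306] j6 81.52906720428925 shift cm [ -8.2551 -17.5303   0.4349]
[-27.5308  -7.1512 120.0814   1.5143  67.941   81.5291]
```

>>> jog_arm:
  motion:
    - {"hand":-0.2,"x":-2.1,"y":-4.4,"z":0,"turn":0}
    - {"hand":-0.2,"x":-2.1,"y":-4.4,"z":0,"turn":0}
    - {"hand":-0.2,"x":-2.1,"y":-4.4,"z":0,"turn":0}
    - {"hand":-0.2,"x":-2.1,"y":-4.4,"z":0,"turn":0}
    - {"hand":-0.2,"x":0,"y":0,"z":0,"turn":-0.18}
    - {"hand":-0.2,"x":0,"y":0,"z":0,"turn":-0.18}
    - {"hand":-0.2,"x":0,"y":0,"z":0,"turn":-0.18}
    - {"hand":-0.2,"x":0,"y":0,"z":0,"turn":-0.18}
    - {"hand":-0.2,"x":0,"y":0,"z":0,"turn":-0.18}
    - {"hand":-0.2,"x":0,"y":0,"z":0,"turn":-0.18}

```text
t: 18.75
position: [0.4328, 0.0291, 0.1107]
ee_rot: [-178.0, -0.5, 44.3]
force: [0.2, -0.8, 0.2]
width: 0.599
```

>>> jog_arm:
  motion:
    - {"hand":-0.2,"x":0,"y":0,"z":-0.1,"turn":-0.18}
    - {"hand":-0.2,"x":0,"y":0,"z":-0.1,"turn":-0.18}
    - {"hand":-0.2,"x":0,"y":0,"z":-0.1,"turn":-0.18}
    - {"hand":-0.2,"x":0,"y":0,"z":-0.1,"turn":-0.18}
    - {"hand":-0.2,"x":0,"y":0,"z":-0.1,"turn":-0.18}
    - {"hand":-0.2,"x":0,"y":0,"z":-0.1,"turn":-0.18}
    - {"hand":-0.2,"x":0,"y":0,"z":-0.1,"turn":-0.18}
    - {"hand":-0.2,"x":0,"y":0,"z":-0.1,"turn":-0.18}
    - {"hand":-0.2,"x":0,"y":0,"z":-0.1,"turn":-0.18}
    - {"hand":-0.2,"x":0,"y":0,"z":-0.1,"turn":-0.18}

```text
t: 20.0
position: [0.4242, 0.0295, 0.1047]
ee_rot: [179.5, -3.0, 151.1]
force: [-0.3, -0.7, 0.1]
width: 0.595
```

>>> jog_arm:
  motion:
    - {"hand":-0.2,"x":0,"y":0,"z":-0.1,"turn":-0.18}
    - {"hand":-0.2,"x":0,"y":0,"z":-0.1,"turn":-0.18}
    - {"hand":-0.2,"x":0,"y":0,"z":-0.1,"turn":-0.18}
    - {"hand":-0.2,"x":0,"y":0,"z":-0.1,"turn":-0.18}
    - {"hand":-0.2,"x":0,"y":0,"z":-0.1,"turn":-0.18}
    - {"hand":-0.2,"x":0,"y":0,"z":-0.1,"turn":-0.18}
    - {"hand":-0.2,"x":0,"y":0,"z":-0.1,"turn":-0.18}
    - {"hand":-0.2,"x":0,"y":0,"z":-0.1,"turn":-0.18}
    - {"hand":-0.2,"x":0,"y":0,"z":0,"turn":0}

```text
t: 21.12
position: [0.4168, 0.0298, 0.099]
ee_rot: [176.0, -0.2, -123.6]
force: [-0.2, 0.5, -0.6]
width: 0.601
```

```bash
python3 - <<'E'
from h import *
d=shot("wrist","w5"); go([.4415,.021,.10]); print(S()["joints"],proj(d,[.4415,.021,.070]))
E
```

```text
t 21.175 pos [0.4166 0.0298 0.0989] rot [ 175.9985   -0.2512 -123.6246] j6 -151.49422090200918 shift cm [-0.6411 -2.5438 -0.2877]
[  -4.4315  -14.4187  128.3645    1.8466   69.6806 -151.4942] [256.2994 296.9677]
```

View pics/w5.png

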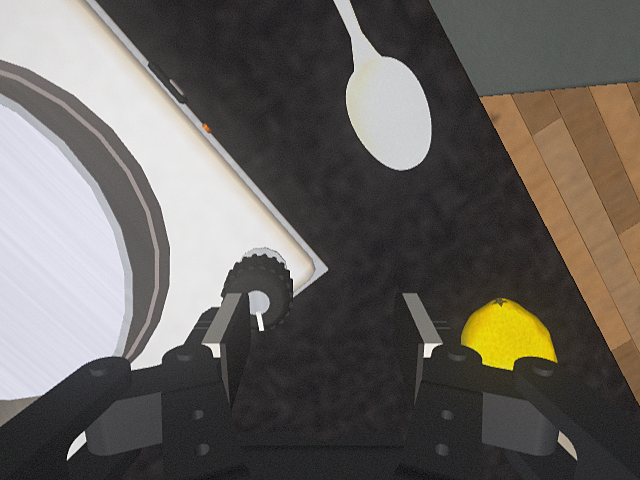

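>>> jog_arm:
  motion:
    - {"hand":-0.2,"x":0,"y":0,"z":-5,"turn":0}
    - {"hand":-0.2,"x":0,"y":0,"z":-5,"turn":0}
    - {"hand":-0.2,"x":0,"y":0,"z":0,"turn":0}

```text
t: 21.55
position: [0.4214, 0.0264, 0.1984]
ee_rot: [175.7, -0.4, -124.1]
force: [-0.2, -0.7, 0.0]
width: 0.599
```

>>> jog_arm:
  motion:
    - {"hand":-0.2,"x":0,"y":0,"z":4.5,"turn":0}
    - {"hand":-0.2,"x":0,"y":0,"z":4.5,"turn":0}
    - {"hand":-0.2,"x":0,"y":0,"z":0,"turn":0}

```text
t: 21.92
position: [0.4144, 0.0297, 0.1046]
ee_rot: [175.7, -0.5, -124.4]
force: [-1.0, -0.7, -0.0]
width: 0.597
```

>>> jog_arm:
  motion:
    - {"hand":-0.2,"x":-0.6,"y":-2.5,"z":0,"turn":0}
    - {"hand":-0.2,"x":0,"y":0,"z":0,"turn":0}
    - {"hand":-0.2,"x":0,"y":0,"z":0,"turn":0}

```text
t: 22.3
position: [0.439, 0.0205, 0.1044]
ee_rot: [175.7, -0.5, -124.6]
force: [-0.2, -1.5, 0.9]
width: 0.604
```

```bash
cat >> h.py <<'E'
def lean():
    from scipy.spatial.transform import Rotation as Q
    return Q.from_euler("xyz",S()["ee_rot"],degrees=True).as_matrix()[:2,2]
E
python3 - <<'E'
from h import *
d=env.get_image("wrist"); p=ray(d,260-0,300,.0725); go([.4425,.021,.043]); print(lean())
im=d["image"][:,:,::-1]; print(proj(d,[.4425,.021,.0725]))
cv2.imwrite("pics/w6.png",np.ascontiguousarray(im[180:440,160:500]))
E
```

```text
t 22.35 pos [0.4392 0.0206 0.1046] rot [ 175.7281   -0.462  -124.573 ] j6 -151.46276549300586 shift cm [-0.2746 -0.7052  6.1186]
[-0.0659  0.0356]
[308.909  284.6571]
```

View pics/w6.png

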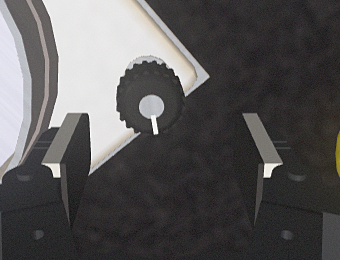

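>>> jog_arm:
  motion:
    - {"hand":-0.2,"x":0,"y":0,"z":0,"turn":0.18}
    - {"hand":-0.2,"x":0,"y":0,"z":0,"turn":0.18}
    - {"hand":-0.2,"x":0,"y":0,"z":0,"turn":0.18}
    - {"hand":-0.2,"x":0,"y":0,"z":0,"turn":0.18}
    - {"hand":-0.2,"x":0,"y":0,"z":0,"turn":0.18}
    - {"hand":-0.2,"x":0,"y":0,"z":0,"turn":0}

```text
t: 23.1
position: [0.4384, 0.0217, 0.1086]
ee_rot: [177.8, -3.4, -177.7]
force: [0.3, -0.6, 0.4]
width: 0.602
```

```bash
python3 -c "
from h import *
print(S()['position'],lean(),S()['joints'])"
```

```text
[0.4384 0.0217 0.1086] [-0.0602  0.0354] [ -5.2586 -11.9829 125.3733   1.8114  70.2439 -98.1822]
```

>>> jog_arm:
  motion:
    - {"hand":-0.2,"x":0,"y":0,"z":0,"turn":-0.1}
    - {"hand":-0.2,"x":0,"y":0,"z":0,"turn":0}
    - {"hand":-0.2,"x":0,"y":0,"z":0,"turn":-0.1}
    - {"hand":-0.2,"x":0,"y":0,"z":0,"turn":0}
    - {"hand":-0.2,"x":0,"y":0,"z":0,"turn":-0.1}
    - {"hand":-0.2,"x":0,"y":0,"z":0,"turn":0}

```text
t: 23.85
position: [0.4381, 0.0221, 0.11]
ee_rot: [177.0, -2.4, -160.0]
force: [0.1, -0.5, 0.0]
width: 0.597
```

```bash
python3 -c "
from h import *
print(S()['position'],lean(),S()['joints'])"
```

```text
[0.4381 0.0221 0.11  ] [-0.0581  0.0353] [  -5.2139  -12.2205  125.4202    1.8189   70.3128 -115.8185]
```

>>> jog_arm:
  motion:
    - {"hand":-0.2,"x":-2,"y":4.5,"z":-2.5,"turn":0}
    - {"hand":-0.2,"x":-2,"y":4.5,"z":-2.5,"turn":0}
    - {"hand":-0.2,"x":0,"y":0,"z":0,"turn":0}

```text
t: 24.22
position: [0.4484, 0.1205, 0.1644]
ee_rot: [177.0, -2.5, -160.6]
force: [-0.5, -0.2, -0.3]
width: 0.598
```

>>> jog_arm:
  motion:
    - {"hand":-0.2,"x":0,"y":0,"z":4.2,"turn":0}
    - {"hand":-0.2,"x":0,"y":0,"z":4.2,"turn":0}
    - {"hand":-0.2,"x":0,"y":0,"z":4.2,"turn":0}
    - {"hand":-0.2,"x":0,"y":0,"z":0,"turn":0}

```text
t: 24.72
position: [0.4406, 0.1235, 0.0354]
ee_rot: [177.1, -2.5, -161.1]
force: [0.1, -1.0, 0.6]
width: 0.597
```

```bash
python3 -c "
from h import *
print(S()['position'],lean(),S()['joints'])"
```

```text
[0.4406 0.1235 0.0354] [-0.0574  0.0343] [   7.4814   -3.4683  125.8901    2.7295   60.6173 -102.7678]
```

>>> jog_arm:
  motion:
    - {"hand":-0.2,"x":0,"y":0,"z":-3.5,"turn":0}
    - {"hand":-0.2,"x":0,"y":0,"z":-3.5,"turn":0}
    - {"hand":-0.2,"x":1.5,"y":-4.6,"z":0,"turn":0}
    - {"hand":-0.2,"x":1.5,"y":-4.6,"z":0,"turn":0}
    - {"hand":-0.2,"x":0,"y":0,"z":0,"turn":0}

```text
t: 25.35
position: [0.4498, 0.0195, 0.113]
ee_rot: [177.4, -1.9, -161.5]
force: [0.5, 0.1, -0.3]
width: 0.603
```

```bash
python3 -c "
from h import *
env.get_image('wrist')
go([.4425,.021,.044])"
```

```text
t 25.4 pos [0.4499 0.0206 0.113 ] rot [ 177.3904   -1.9252 -161.3779] j6 -114.41973085560004 shift cm [ 0.4577 -0.0378  6.9258]
```

>>> jog_arm:
  motion:
    - {"hand":-0.2,"x":0.45,"y":0,"z":1.8,"turn":0}
    - {"hand":-0.2,"x":0,"y":0,"z":1.8,"turn":0}
    - {"hand":-0.2,"x":0,"y":0,"z":1.8,"turn":0}
    - {"hand":-0.2,"x":0,"y":0,"z":0.9,"turn":0}
    - {"hand":-0.2,"x":0,"y":0,"z":0,"turn":0}

```text
t: 26.02
position: [0.4403, 0.0247, 0.0464]
ee_rot: [177.3, -2.0, -161.1]
force: [-0.0, 0.8, -0.3]
width: 0.605
```

```bash
python3 -c "
from h import *
d=shot('wrist')
go([.4425,.021,.043]); print(proj(d,[.4425,.021,.0725]))
# dark knob blob / grey disc near prediction
im=d['image']; u,v=proj(d,[.4425,.021,.0725]).astype(int); r=im[v-45:v+45,u-45:u+45]; g=cv2.cvtColor(r,cv2.COLOR_BGR2HSV)
m=((g[...,2]>120)&(g[...,2]<215)&(g[...,1]<60)).astype(np.uint8); n,l,st,c=cv2.connectedComponentsWithStats(m)
for i in range(1,n):
  if st[i,4]>150: print(st[i],c[i]+[u-45,v-45])
"
```

```text
t 26.075 pos [0.4407 0.0246 0.0468] rot [ 177.3244   -1.9811 -161.1542] j6 -114.53843134328152 shift cm [-0.0712 -0.4202  0.3616]
[309.6098 351.0289]
[ 32  29  36  34 927] [313.0216 350.8803]
[ 61  64  22  26 216] [338.0185 387.25  ]
```

>>> jog_arm:
  motion:
    - {"hand":-0.2,"x":0,"y":-0.35,"z":0.3,"turn":0}
    - {"hand":-0.2,"x":0,"y":0,"z":0,"turn":0}
    - {"hand":1,"x":0,"y":0,"z":0,"turn":0}
    - {"hand":1,"x":0,"y":0,"z":0,"turn":0}
    - {"hand":1,"x":0,"y":0,"z":0,"turn":0}
    - {"hand":1,"x":0,"y":0,"z":0,"turn":0}

```text
t: 26.82
position: [0.4429, 0.0219, 0.0456]
ee_rot: [177.3, -1.8, -161.1]
force: [-0.7, 1.8, -0.0]
width: 0.327
```

>>> jog_arm:
  motion:
    - {"hand":1,"x":0,"y":0,"z":0.03,"turn":0.17}
    - {"hand":1,"x":0,"y":0,"z":0.03,"turn":0.17}
    - {"hand":1,"x":0,"y":0,"z":0.03,"turn":0.17}
    - {"hand":1,"x":0,"y":0,"z":0.03,"turn":0.17}
    - {"hand":1,"x":0,"y":0,"z":0.03,"turn":0.17}
    - {"hand":1,"x":0,"y":0,"z":0.03,"turn":0.17}
    - {"hand":1,"x":0,"y":0,"z":0.03,"turn":0.17}
    - {"hand":1,"x":0,"y":0,"z":0.03,"turn":0.17}

```text
t: 27.82
position: [0.4433, 0.0212, 0.0444]
ee_rot: [-178.7, -2.9, 118.4]
force: [-3.6, 0.1, 4.0]
width: 0.324
```

```bash
python3 -c "
from h import *
go([.4425,.021,.043]); print(lean(),S()['force'],S()['ft_torque'])"
```

```text
t 27.825 pos [0.4433 0.0212 0.0444] rot [-178.6648   -2.8717  118.3513] j6 -34.54829994946091 shift cm [ 0.0087 -0.074   0.1424]
[-0.0443  0.033 ] [-3.6437  0.14    3.9994] [0.2976 0.0818 0.0856]
```

>>> jog_arm:
  motion:
    - {"hand":1,"x":0,"y":0,"z":0.02,"turn":0.17}
    - {"hand":1,"x":0,"y":0,"z":0.02,"turn":0.17}
    - {"hand":1,"x":0,"y":0,"z":0.02,"turn":0.17}
    - {"hand":1,"x":0,"y":0,"z":0.02,"turn":0.17}
    - {"hand":1,"x":0,"y":0,"z":0.02,"turn":0.17}
    - {"hand":1,"x":0,"y":0,"z":0.02,"turn":0.17}
    - {"hand":1,"x":0,"y":0,"z":0.02,"turn":0.17}
    - {"hand":1,"x":0,"y":0,"z":0.02,"turn":0.17}
    - {"hand":1,"x":0,"y":0,"z":0.02,"turn":0.17}
    - {"hand":1,"x":0,"y":0,"z":0.02,"turn":0.17}

```text
t: 29.08
position: [0.4409, 0.0209, 0.0433]
ee_rot: [-177.4, 2.1, 17.9]
force: [-3.3, 3.1, 3.8]
width: 0.325
```

>>> jog_arm:
  motion:
    - {"hand":1,"x":0,"y":0,"z":0.02,"turn":0.17}
    - {"hand":1,"x":0,"y":0,"z":0.02,"turn":0.17}
    - {"hand":1,"x":0,"y":0,"z":0.02,"turn":0.17}
    - {"hand":1,"x":0,"y":0,"z":0.02,"turn":0.17}
    - {"hand":1,"x":0,"y":0,"z":0.02,"turn":0.17}
    - {"hand":1,"x":0,"y":0,"z":0.02,"turn":0.17}
    - {"hand":1,"x":0,"y":0,"z":0.02,"turn":0.17}
    - {"hand":1,"x":0,"y":0,"z":0.02,"turn":0.17}
    - {"hand":1,"x":0,"y":0,"z":0.02,"turn":0.17}
    - {"hand":1,"x":0,"y":0,"z":0,"turn":0}

```text
t: 30.32
position: [0.4422, 0.0233, 0.0425]
ee_rot: [178.2, 2.8, -72.7]
force: [-2.3, 1.7, 1.3]
width: 0.325
```

```bash
python3 -c "
from h import *
go([.4425,.021,.043]); print(lean(),S()['force'],S()['ft_torque'])"
```

```text
t 30.325 pos [0.4422 0.0233 0.0425] rot [178.233    2.7857 -72.7367] j6 156.48089174464778 shift cm [ 0.2251  0.0423 -0.0608]
[-0.0439  0.0372] [-2.3407  1.7025  1.321 ] [ 0.2455 -0.0784 -0.0695]
```

>>> jog_arm:
  motion:
    - {"hand":-0.2,"x":0,"y":0,"z":0,"turn":0}
    - {"hand":-0.2,"x":0,"y":0,"z":0,"turn":0}
    - {"hand":-0.2,"x":0,"y":0,"z":0,"turn":0}
    - {"hand":-0.2,"x":0,"y":0,"z":-2.5,"turn":0}
    - {"hand":-0.2,"x":0,"y":0,"z":-2,"turn":0}
    - {"hand":-0.2,"x":0,"y":0,"z":0,"turn":-0.185}
    - {"hand":-0.2,"x":0,"y":0,"z":0,"turn":-0.185}
    - {"hand":-0.2,"x":0,"y":0,"z":0,"turn":0}
    - {"hand":-0.2,"x":0,"y":0,"z":0,"turn":-0.185}
    - {"hand":-0.2,"x":0,"y":0,"z":0,"turn":-0.185}

```text
t: 31.58
position: [0.4454, 0.0201, 0.0891]
ee_rot: [-179.4, 3.0, -29.2]
force: [-0.8, 0.4, -0.3]
width: 0.603
```

>>> jog_arm:
  motion:
    - {"hand":-0.2,"x":0,"y":0,"z":0,"turn":0}
    - {"hand":-0.2,"x":0,"y":0,"z":0,"turn":-0.185}
    - {"hand":-0.2,"x":0,"y":0,"z":0,"turn":-0.185}
    - {"hand":-0.2,"x":0,"y":0,"z":0,"turn":0}
    - {"hand":-0.2,"x":0,"y":0,"z":0,"turn":-0.185}
    - {"hand":-0.2,"x":0,"y":0,"z":0,"turn":-0.185}
    - {"hand":-0.2,"x":0,"y":0,"z":0,"turn":0}
    - {"hand":-0.2,"x":0,"y":0,"z":0,"turn":-0.185}
    - {"hand":-0.2,"x":0,"y":0,"z":0,"turn":-0.185}
    - {"hand":-0.2,"x":0,"y":0,"z":0,"turn":0}

```text
t: 32.83
position: [0.4451, 0.02, 0.0884]
ee_rot: [-177.1, 1.0, 32.8]
force: [-0.4, 1.0, -0.7]
width: 0.597
```

>>> jog_arm:
  motion:
    - {"hand":-0.2,"x":0,"y":0,"z":0,"turn":-0.185}
    - {"hand":-0.2,"x":0,"y":0,"z":0,"turn":-0.185}
    - {"hand":-0.2,"x":0,"y":0,"z":0,"turn":0}
    - {"hand":-0.2,"x":0,"y":0,"z":0,"turn":-0.185}
    - {"hand":-0.2,"x":0,"y":0,"z":0,"turn":-0.185}
    - {"hand":-0.2,"x":0,"y":0,"z":0,"turn":0}

```text
t: 33.58
position: [0.4451, 0.02, 0.0883]
ee_rot: [-177.1, -1.2, 73.8]
force: [0.3, -0.2, 0.1]
width: 0.605
```

```bash
python3 -c "
from h import *
env.get_image('wrist');go([.4423,.0222,.042]); print(lean(),S()['joints'])"
```

```text
t 33.625 pos [0.4451 0.0199 0.0883] rot [-177.1317   -1.1883   73.8334] j6 9.962227875381572 shift cm [ 0.0448 -0.0953  4.6436]
[-0.0423  0.0338] [ -5.4065 -10.161  125.9701   1.8512  66.7989   9.9622]
```

>>> jog_arm:
  motion:
    - {"hand":-0.2,"x":0,"y":-0.1,"z":1.8,"turn":0}
    - {"hand":-0.2,"x":0,"y":0,"z":1.6,"turn":0}
    - {"hand":-0.2,"x":0,"y":0,"z":0.8,"turn":0}
    - {"hand":-0.2,"x":0,"y":0,"z":0,"turn":0}
    - {"hand":1,"x":0,"y":0,"z":0,"turn":0}
    - {"hand":1,"x":0,"y":0,"z":0,"turn":0}
    - {"hand":1,"x":0,"y":0,"z":0,"turn":0}
    - {"hand":1,"x":0,"y":0,"z":0,"turn":0}

```text
t: 34.62
position: [0.4415, 0.0217, 0.0425]
ee_rot: [-177.1, -1.1, 73.3]
force: [1.2, -0.3, -3.0]
width: 0.327
```

>>> jog_arm:
  motion:
    - {"hand":1,"x":0,"y":0,"z":0.02,"turn":0.18}
    - {"hand":1,"x":0,"y":0,"z":0.02,"turn":0.18}
    - {"hand":1,"x":0,"y":0,"z":0.02,"turn":0.18}
    - {"hand":1,"x":0,"y":0,"z":0.02,"turn":0.18}
    - {"hand":1,"x":0,"y":0,"z":0.02,"turn":0.18}
    - {"hand":1,"x":0,"y":0,"z":0.02,"turn":0.18}
    - {"hand":1,"x":0,"y":0,"z":0.02,"turn":0.18}
    - {"hand":1,"x":0,"y":0,"z":0.02,"turn":0.18}
    - {"hand":1,"x":0,"y":0,"z":0,"turn":0}

```text
t: 35.75
position: [0.4415, 0.0222, 0.0419]
ee_rot: [-178.6, 2.8, -11.7]
force: [-0.5, -1.0, -1.6]
width: 0.328
```

```bash
python3 -c "
from h import *
go([.4423,.0222,.042]); print(lean(),S()['joints'],S()['force'])"
```

```text
t 35.75 pos [0.4415 0.0222 0.0419] rot [-178.5688    2.77    -11.7365] j6 95.59645030796807 shift cm [ 0.0818 -0.0179 -0.0156]
[-0.0422  0.0343] [ -5.1791  -6.4793 127.8927   1.9837  61.1897  95.5965] [-0.5241 -0.9603 -1.5996]
```

>>> jog_arm:
  motion:
    - {"hand":1,"x":0,"y":0,"z":0.02,"turn":0.18}
    - {"hand":1,"x":0,"y":0,"z":0.02,"turn":0.18}
    - {"hand":1,"x":0,"y":0,"z":0.02,"turn":0.18}
    - {"hand":1,"x":0,"y":0,"z":0.02,"turn":0.18}
    - {"hand":1,"x":0,"y":0,"z":0.02,"turn":0.18}
    - {"hand":1,"x":0,"y":0,"z":0.02,"turn":0.18}
    - {"hand":1,"x":0,"y":0,"z":0,"turn":0}

```text
t: 36.62
position: [0.4426, 0.0226, 0.0417]
ee_rot: [178.4, 2.5, -74.3]
force: [-1.3, -0.3, -2.0]
width: 0.326
```

>>> jog_arm:
  motion:
    - {"hand":-0.2,"x":0,"y":0,"z":0,"turn":0}
    - {"hand":-0.2,"x":0,"y":0,"z":0,"turn":0}
    - {"hand":-0.2,"x":0,"y":0,"z":0,"turn":0}
    - {"hand":-0.2,"x":0,"y":0,"z":-3,"turn":0}
    - {"hand":-0.2,"x":0,"y":0,"z":-2,"turn":0}
    - {"hand":1,"x":0,"y":0,"z":0,"turn":0}
    - {"hand":1,"x":0,"y":0,"z":0,"turn":0}
    - {"hand":1,"x":0,"y":0,"z":0,"turn":0}

```text
t: 37.62
position: [0.4439, 0.0211, 0.092]
ee_rot: [178.3, 2.6, -73.7]
force: [0.4, 0.5, 0.2]
width: 0.005
```

```bash
python3 -c "
from h import *
env.get_image('wrist');go([.447,-.013,.095]); go([.460,-.133,.095]);print(lean(),S()['joints'],S()['force'])"
```

```text
t 37.675 pos [0.4437 0.0211 0.0918] rot [178.3177   2.6462 -73.6688] j6 157.45964305898204 shift cm [ 3.3454  0.6561 -0.4577]
t 37.675 pos [0.4437 0.0211 0.0918] rot [178.3177   2.6462 -73.6688] j6 157.45964305898204 shift cm [15.2141  2.798  -0.9436]
[-0.0411  0.036 ] [ -5.3575 -10.6818 126.0401   1.9913  67.1964 157.4596] [-0.1671  0.0535 -0.2899]
```

>>> jog_arm:
  motion:
    - {"hand":1,"x":3.3,"y":0.6,"z":0,"turn":0}
    - {"hand":1,"x":0,"y":0,"z":0,"turn":0}
    - {"hand":1,"x":0,"y":0,"z":1.8,"turn":0}
    - {"hand":1,"x":0,"y":0,"z":1.8,"turn":0}
    - {"hand":1,"x":0,"y":0,"z":0.7,"turn":0}
    - {"hand":1,"x":0,"y":0,"z":0,"turn":0}
    - {"hand":1,"x":0,"y":0,"z":0.3,"turn":0}
    - {"hand":1,"x":0,"y":0,"z":0.3,"turn":0}
    - {"hand":1,"x":0,"y":0,"z":0.2,"turn":0}

```text
t: 38.8
position: [0.4443, -0.0088, 0.0368]
ee_rot: [178.2, 2.8, -73.6]
force: [0.3, -0.3, -0.2]
width: 0.003
```

>>> jog_arm:
  motion:
    - {"hand":1,"x":0,"y":0,"z":0.2,"turn":0}
    - {"hand":1,"x":0,"y":0,"z":0.2,"turn":0}
    - {"hand":1,"x":0,"y":0,"z":0.2,"turn":0}

```text
t: 39.17
position: [0.4447, -0.0087, 0.0338]
ee_rot: [178.1, 2.8, -73.6]
force: [-8.5, 0.7, 19.6]
width: -0.001
```

```bash
python3 -c "
from h import *
avg()"
```

```text
39.375 [  0.4447  -0.0087   0.0339 178.1461   2.8264 286.4057  -7.4933   0.5705
  15.0977] j [ -9.1334  -5.0976 127.5655   2.01    60.4308 153.3786]
```

>>> jog_arm:
  motion:
    - {"hand":1,"x":0,"y":0,"z":-3,"turn":0}
    - {"hand":1,"x":0,"y":0,"z":-2.5,"turn":0}
    - {"hand":1,"x":5.5,"y":0.8,"z":-0.3,"turn":0}
    - {"hand":1,"x":5.5,"y":0.8,"z":-0.3,"turn":0}
    - {"hand":1,"x":0,"y":0,"z":0,"turn":0}
    - {"hand":1,"x":0,"y":0,"z":1.8,"turn":0}
    - {"hand":1,"x":0,"y":0,"z":1.8,"turn":0}
    - {"hand":1,"x":0,"y":0,"z":0.7,"turn":0}
    - {"hand":1,"x":0,"y":0,"z":0,"turn":0}

```text
t: 40.5
position: [0.4606, -0.1186, 0.0451]
ee_rot: [178.1, 2.9, -73.3]
force: [0.4, -0.4, 0.2]
width: -0.0
```

>>> jog_arm:
  motion:
    - {"hand":1,"x":0.6,"y":0,"z":0.4,"turn":0}
    - {"hand":1,"x":0,"y":0,"z":0.3,"turn":0}
    - {"hand":1,"x":0,"y":0,"z":0.2,"turn":0}
    - {"hand":1,"x":0,"y":0,"z":0.2,"turn":0}
    - {"hand":1,"x":0,"y":0,"z":0.2,"turn":0}
    - {"hand":1,"x":0,"y":0,"z":0.2,"turn":0}
    - {"hand":1,"x":0,"y":0,"z":0.2,"turn":0}

```text
t: 41.38
position: [0.4632, -0.124, 0.0339]
ee_rot: [178.0, 2.9, -73.2]
force: [-6.7, 2.3, 14.2]
width: 0.003
```

```bash
python3 -c "
from h import *
avg()"
```

```text
41.575 [  0.4632  -0.1241   0.0339 178.0492   2.9435 286.8021  -6.7742   2.5737
  14.507 ] j [-22.029   -0.1447 122.8195   1.224   60.6937 140.4889]
```

>>> jog_arm:
  motion:
    - {"hand":1,"x":0,"y":0,"z":-3,"turn":0}
    - {"hand":1,"x":0,"y":0,"z":-2.5,"turn":0}
    - {"hand":1,"x":0,"y":0,"z":0,"turn":0}

```text
t: 41.95
position: [0.466, -0.1264, 0.0906]
ee_rot: [178.1, 2.9, -73.2]
force: [0.7, 0.4, -0.6]
width: 0.003
```

```bash
python3 -c "
from h import *
for p in [[.6577,.0455],[.6765,-.1458],[.40,-.06]]: go([*p,.095])
print(lean())"
```

```text
t 41.95 pos [ 0.466  -0.1264  0.0906] rot [178.0865   2.9144 -73.2005] j6 140.5177800016508 shift cm [-10.9189 -23.313   -0.6607]
t 41.95 pos [ 0.466  -0.1264  0.0906] rot [178.0865   2.9144 -73.2005] j6 140.5177800016508 shift cm [  7.9136 -19.5538  -1.4944]
t 41.95 pos [ 0.466  -0.1264  0.0906] rot [178.0865   2.9144 -73.2005] j6 140.5177800016508 shift cm [-8.2707  4.3955  0.1301]
[-0.0467  0.039 ]
```

Both deck points beside the knobs now read 33.9 mm, against a target of 34, so the feet are set. Next are the bottles: I'll rewind the wrist, rise, and look again.

>>> jog_arm:
  motion:
    - {"hand":0,"x":0,"y":0,"z":-4,"turn":0}
    - {"hand":0,"x":0,"y":0,"z":0,"turn":-0.185}
    - {"hand":0,"x":0,"y":0,"z":0,"turn":-0.185}
    - {"hand":0,"x":0,"y":0,"z":0,"turn":0}
    - {"hand":0,"x":0,"y":0,"z":0,"turn":-0.185}
    - {"hand":0,"x":0,"y":0,"z":0,"turn":-0.185}
    - {"hand":0,"x":0,"y":0,"z":0,"turn":0}
    - {"hand":0,"x":0,"y":0,"z":0,"turn":-0.185}
    - {"hand":0,"x":0,"y":0,"z":0,"turn":-0.185}
    - {"hand":0,"x":0,"y":0,"z":0,"turn":0}

```text
t: 43.2
position: [0.4628, -0.126, 0.1211]
ee_rot: [-178.0, 3.8, -9.4]
force: [0.0, 0.2, -1.0]
width: 0.499
```

>>> jog_arm:
  motion:
    - {"hand":-0.3,"x":0,"y":0,"z":-3,"turn":0}
    - {"hand":-0.3,"x":0,"y":0,"z":0,"turn":-0.185}
    - {"hand":-0.3,"x":0,"y":0,"z":0,"turn":-0.185}
    - {"hand":-0.3,"x":0,"y":0,"z":0,"turn":0}

```text
t: 43.7
position: [0.4639, -0.127, 0.1503]
ee_rot: [-176.8, 3.0, 10.9]
force: [0.9, 0.5, 1.0]
width: 0.647
```

```bash
cat >> h.py <<'E'
def caps(d,boxes,z):
    "centre of the grey cap disc near each predicted world point -> world xy at height z"
    im=d["image"]; g=cv2.cvtColor(im,cv2.COLOR_BGR2HSV)
    m=((g[...,0]>90)&(g[...,0]<130)&(g[...,1]>8)&(g[...,1]<60)&(g[...,2]>140)).astype(np.uint8)
    m=cv2.morphologyEx(m,cv2.MORPH_OPEN,np.ones((3,3),np.uint8))
    n,l,st,c=cv2.connectedComponentsWithStats(m)
    for k,p in boxes.items():
        q=proj(d,[*p,z]); b=[(np.hypot(*(c[i]-q)),i) for i in range(1,n) if st[i,4]>40]
        if b:
            e,i=min(b); print(k,"px",c[i].round(1),"area",st[i,4],"off",round(e,1),"->",ray(d,*c[i],z)[:2])
BOT={"A":(.5728,.3452),"B":(.5745,.2472),"C":(.4879,.2459),"D":(.3971,.3225),"E":(.407,.237)}
E
python3 -c "
from h import *
d=shot('top'); caps(d,BOT,.092); go([.487,.246,.17]); print(lean())"
```

```text
A px [179.6 238.9] area 75 off 1.1 -> [0.5731 0.3477]
B px [223.9 235.9] area 74 off 1.2 -> [0.5771 0.2479]
C px [224.7 274.5] area 80 off 1.0 -> [0.4902 0.2465]
D px [189.5 317.5] area 79 off 1.0 -> [0.3976 0.3247]
E px [218.7 334.9] area 79 off 25.2 -> [0.358  0.2605]
t 43.75 pos [ 0.4637 -0.1269  0.1501] rot [-176.7489    3.0392   10.8889] j6 56.547219507517255 shift cm [  9.2111 -36.2662  -0.4237]
[-0.0627  0.0457]
```

Bottle E was knocked aside and is now at about (.358,.261). The other four are unchanged. I'm going towards bottle C.

>>> jog_arm:
  motion:
    - {"hand":-0.3,"x":0,"y":0,"z":-5,"turn":0}
    - {"hand":-0.3,"x":0,"y":0,"z":-5,"turn":0}
    - {"hand":-0.3,"x":1.3,"y":-5,"z":0,"turn":0}
    - {"hand":-0.3,"x":1.3,"y":-5,"z":0,"turn":0}
    - {"hand":-0.3,"x":1.3,"y":-5,"z":0,"turn":0}
    - {"hand":-0.3,"x":1.3,"y":-5,"z":0,"turn":0}
    - {"hand":-0.3,"x":1.3,"y":-5,"z":0,"turn":0}
    - {"hand":-0.3,"x":0,"y":-4.2,"z":5,"turn":0}
    - {"hand":-0.3,"x":0,"y":-4.2,"z":5,"turn":0}
    - {"hand":-0.3,"x":0,"y":0,"z":0,"turn":0}

```text
t: 45.0
position: [0.4769, 0.2195, 0.1691]
ee_rot: [-176.8, 3.2, 7.3]
force: [0.3, -0.4, 0.2]
width: 0.651
```

```bash
python3 -c "
from h import *
d=env.get_image('wrist'); d['image']=np.ascontiguousarray(d['image'][:,:,::-1]); go([.489,.246,.066]); print(lean(),S()['joints']); B=dict(BOT,E=(.358,.2605)); caps(d,B,.092); cv2.imwrite('pics/w7.png',d['image'])"
```

```text
t 45.05 pos [0.4788 0.2188 0.1717] rot [-176.8098    2.9348    7.2835] j6 98.52823914059671 shift cm [ 1.9006 -1.9791 10.6102]
[-0.0578  0.0487] [ 16.8057  -4.81   112.593    3.7668  74.6153  98.5282]
```

View pics/w7.png

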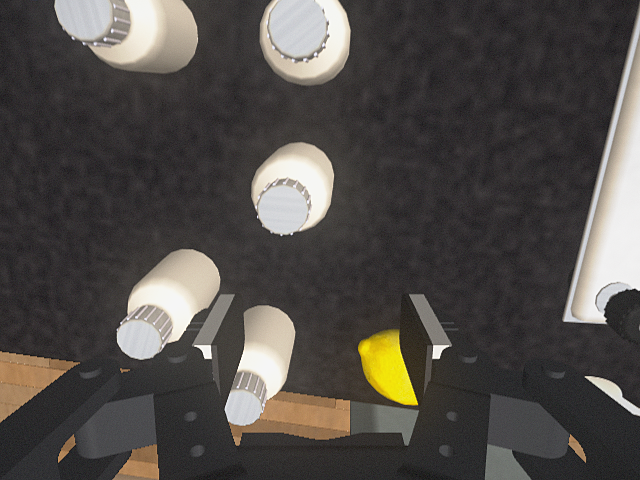

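Cap C is at (284,209), B at (299,27), A at (84,20), D at (143,339) and E at (244,405). All five stand upright.

```bash
cat > cap.py <<'E'
import sys
from h import *
# usage: cap.py u v : world from current wrist view, tool shift to grasp (TCP z=.066) allowing for lean
u,v=map(float,sys.argv[1:3]); d=env.get_image("wrist"); p=ray(d,u,v,.092); print(p)
go([p[0],p[1],.12]); go([p[0],p[1],.066])
E
python3 - <<'E'
from h import *
d=env.get_image('wrist')
for k,q in dict(A=(84,20),B=(299,27),C=(284,209),D=(143,339),E=(244,405)).items(): print(k,ray(d,*q,.092))
p=ray(d,284,209,.092); go([p[0],p[1],.12]); go([p[0],p[1],.066])
E
```

```text
A [0.5711 0.3488 0.092 ]
B [0.58   0.2472 0.092 ]
C [0.4923 0.2458 0.092 ]
D [0.3998 0.3227 0.092 ]
E [0.3618 0.2587 0.092 ]
t 45.1 pos [0.4802 0.2183 0.1736] rot [-176.7832    2.7329    7.2688] j6 98.45119675776203 shift cm [ 1.8042 -2.2798  5.4211]
t 45.1 pos [0.4802 0.2183 0.1736] rot [-176.7832    2.7329    7.2688] j6 98.45119675776203 shift cm [ 2.0617 -1.9771 10.8065]
```

>>> jog_arm:
  motion:
    - {"hand":-0.3,"x":1,"y":-1.1,"z":2.5,"turn":0}
    - {"hand":-0.3,"x":0.9,"y":-1,"z":2.5,"turn":0}
    - {"hand":-0.3,"x":0,"y":0,"z":0,"turn":0}
    - {"hand":-0.3,"x":0.1,"y":0.1,"z":2.5,"turn":0}
    - {"hand":-0.3,"x":0,"y":0.1,"z":2,"turn":0}
    - {"hand":-0.3,"x":0,"y":0,"z":0,"turn":0}

```text
t: 45.85
position: [0.5039, 0.2411, 0.0905]
ee_rot: [-176.7, 1.5, 6.2]
force: [0.8, -0.5, -0.4]
width: 0.652
```

```bash
python3 - <<'E'
from h import *
d=env.get_image('wrist'); go([.490,.247,.066]); print(proj(d,[.491,.246,.092]),lean())
cv2.imwrite("pics/w8.png",np.ascontiguousarray(d["image"][200:440,160:500,::-1]))
E
```

```text
t 45.9 pos [0.5047 0.2414 0.0916] rot [-176.6398    1.4002    6.2336] j6 100.37584956446567 shift cm [-1.3368 -0.5621  2.632 ]
[306.3212 343.92  ] [-0.0306  0.0556]
```

View pics/w8.png

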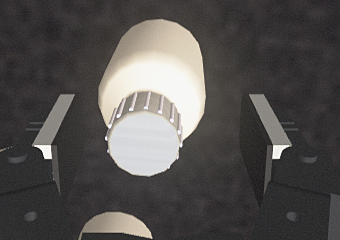

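>>> jog_arm:
  motion:
    - {"hand":-0.3,"x":-1.3,"y":-0.55,"z":0,"turn":0}
    - {"hand":-0.3,"x":0,"y":0,"z":0,"turn":0}
    - {"hand":-0.3,"x":0,"y":0,"z":1.3,"turn":0}
    - {"hand":-0.3,"x":0,"y":0,"z":1.2,"turn":0}
    - {"hand":-0.3,"x":0,"y":0,"z":0,"turn":0}

```text
t: 46.52
position: [0.4906, 0.2477, 0.0685]
ee_rot: [-176.6, 1.2, 6.2]
force: [0.1, -0.1, 0.4]
width: 0.653
```

```bash
python3 - <<'E'
from h import *
d=env.get_image('wrist'); go([.490,.247,.066]); print(lean())
E
```

```text
t 46.575 pos [0.491  0.2479 0.069 ] rot [-176.5738    1.1168    6.2286] j6 101.24720818085426 shift cm [-0.1043  0.0919  0.3005]
[-0.0258  0.0573]
```

>>> jog_arm:
  motion:
    - {"hand":1,"x":0,"y":0,"z":0.2,"turn":0}
    - {"hand":1,"x":0,"y":0,"z":0,"turn":0}
    - {"hand":1,"x":0,"y":0,"z":0,"turn":0}
    - {"hand":1,"x":0,"y":0,"z":0,"turn":0}
    - {"hand":1,"x":0,"y":0,"z":0,"turn":0}
    - {"hand":1,"x":0,"y":0,"z":-3.5,"turn":0}
    - {"hand":1,"x":0,"y":0,"z":-4,"turn":0}
    - {"hand":1,"x":0,"y":0,"z":-4,"turn":0}
    - {"hand":1,"x":0,"y":0,"z":0,"turn":0}
  force: 40

```text
t: 47.7
position: [0.493, 0.2406, 0.1828]
ee_rot: [-176.6, 1.3, 6.2]
force: [0.2, 0.2, -1.4]
width: 0.312
```

>>> jog_arm:
  motion:
    - {"hand":1,"x":0.5,"y":4.8,"z":-0.25,"turn":0}
    - {"hand":1,"x":0.5,"y":4.8,"z":-0.25,"turn":0}
    - {"hand":1,"x":0.5,"y":4.8,"z":-0.25,"turn":0}
    - {"hand":1,"x":0.5,"y":4.8,"z":-0.25,"turn":0}
    - {"hand":1,"x":0.5,"y":4.8,"z":-0.25,"turn":0}
    - {"hand":1,"x":0.5,"y":4.8,"z":-0.25,"turn":0}
    - {"hand":1,"x":0.5,"y":4.8,"z":-0.25,"turn":0}
    - {"hand":1,"x":0,"y":0,"z":0,"turn":0}
    - {"hand":1,"x":0,"y":0,"z":0,"turn":0}

```text
t: 48.82
position: [0.5574, -0.0977, 0.1599]
ee_rot: [-176.3, 2.7, 6.4]
force: [-0.3, 0.3, -1.6]
width: 0.315
```

```bash
python3 - <<'E'
from h import *
d=env.get_image('wrist'); go([.565,-.1145,.19]);go([.565,-.1145,.102]); print(lean(),S()["force"],S()["width"])
E
```

```text
t 48.875 pos [ 0.5573 -0.0976  0.1599] rot [-176.2721    2.718     6.432 ] j6 66.40324188707389 shift cm [ 0.4355  1.5688 -3.1388]
t 48.875 pos [ 0.5573 -0.0976  0.1599] rot [-176.2721    2.718     6.432 ] j6 66.40324188707389 shift cm [0.8528 2.1403 5.6327]
[-0.0543  0.0593] [ 0.2223 -0.3531 -1.7121] 0.30495537214894297
```

>>> jog_arm:
  motion:
    - {"hand":1,"x":1.1,"y":2.5,"z":0,"turn":0}
    - {"hand":1,"x":0,"y":0,"z":0,"turn":0}
    - {"hand":1,"x":0,"y":0,"z":1.8,"turn":0}
    - {"hand":1,"x":0,"y":0,"z":0,"turn":0}

```text
t: 49.38
position: [0.5681, -0.115, 0.1364]
ee_rot: [-176.1, 2.9, 6.8]
force: [0.0, 0.1, -1.9]
width: 0.311
```

```bash
cat >> h.py <<'E'
def place(X,zt=.103):
    "shift to set a held bottle's bottom centre over X with TCP at zt, allowing for lean"
    l=lean(); go([X[0]-.066*l[0],X[1]-.066*l[1],zt]); print("lean",l,"F",S()["force"],"w",S()["width"])
C0=np.array([.549,-.065]); SL={i:C0+.052*np.array([np.cos(a),np.sin(a)]) for i,a in enumerate(np.radians([0,72,144,216,288]))}
E
python3 - <<'E'
from h import *
d=env.get_image('wrist'); place(SL[4])
E
```

```text
t 49.425 pos [ 0.569  -0.1153  0.1377] rot [-176.1576    2.7897    6.776 ] j6 64.65389353672124 shift cm [0.1086 0.5443 3.4379]
lean [-0.0561  0.0608] F [ 0.5442  0.3367 -2.5771] w 0.3093011566476857
```

>>> jog_arm:
  motion:
    - {"hand":1,"x":0.1,"y":0.5,"z":1.4,"turn":0}
    - {"hand":1,"x":0,"y":0,"z":1.2,"turn":0}
    - {"hand":1,"x":0,"y":0,"z":0,"turn":0}
    - {"hand":1,"x":0,"y":0,"z":0.2,"turn":0}
    - {"hand":1,"x":0,"y":0,"z":0.15,"turn":0}
    - {"hand":1,"x":0,"y":0,"z":0.15,"turn":0}
    - {"hand":1,"x":0,"y":0,"z":0.15,"turn":0}

```text
t: 50.3
position: [0.5692, -0.1181, 0.1037]
ee_rot: [-176.2, 2.7, 6.8]
force: [-0.2, 0.1, -1.4]
width: 0.31
```

```bash
python3 - <<'E'
from h import *
d=env.get_image('wrist'); place(SL[4])
E
```

```text
t 50.35 pos [ 0.5691 -0.118   0.1035] rot [-176.1932    2.7049    6.8068] j6 64.22488697895379 shift cm [-0.0482  0.039   0.045 ]
lean [-0.0546  0.0603] F [-0.1062  0.0406 -2.1402] w 0.31236575206994316
```

>>> jog_arm:
  motion:
    - {"hand":1,"x":0,"y":0,"z":0.15,"turn":0}
    - {"hand":1,"x":0,"y":0,"z":0.15,"turn":0}
    - {"hand":-0.1,"x":0,"y":0,"z":0,"turn":0}
    - {"hand":-0.1,"x":0,"y":0,"z":0,"turn":0}
    - {"hand":-0.1,"x":0,"y":0,"z":0,"turn":0}
    - {"hand":-0.1,"x":0,"y":0,"z":-2.5,"turn":0}
    - {"hand":-0.1,"x":0,"y":0,"z":-4,"turn":0}
    - {"hand":-0.1,"x":0,"y":0,"z":0,"turn":0}

```text
t: 51.35
position: [0.5732, -0.122, 0.1678]
ee_rot: [-176.2, 2.6, 6.8]
force: [0.5, -0.7, 0.0]
width: 0.55
```

>>> jog_arm:
  motion:
    - {"hand":-0.3,"x":-2,"y":-4.8,"z":0.2,"turn":0}
    - {"hand":-0.3,"x":-2,"y":-4.8,"z":0.2,"turn":0}
    - {"hand":-0.3,"x":-2,"y":-4.8,"z":0.2,"turn":0}
    - {"hand":-0.3,"x":-2,"y":-4.8,"z":0.2,"turn":0}
    - {"hand":-0.3,"x":-2,"y":-4.8,"z":0.2,"turn":0}
    - {"hand":-0.3,"x":-2,"y":-4.8,"z":0.2,"turn":0}
    - {"hand":-0.3,"x":-2,"y":-4.8,"z":0.2,"turn":0}
    - {"hand":-0.3,"x":0,"y":0,"z":0,"turn":0}

```text
t: 52.35
position: [0.386, 0.2038, 0.1743]
ee_rot: [-176.1, 3.2, 6.6]
force: [0.4, 0.1, -0.2]
width: 0.65
```

```bash
cat >> h.py <<'E'
def grab(X):
    "shift to put the grasp point on a standing cap at X (TCP z .067); cap pixel check"
    l=lean(); go([X[0]+.019*l[0],X[1]+.019*l[1],.067]); print("lean",l)
E
python3 - <<'E'
from h import *
d=shot('top','t9'); crop(d,300,180,130,130,4,"t9c"); 
caps(d,dict(A=BOT["A"],B=BOT["B"],D=BOT["D"],E=(.36,.26)),.092); caps(d,{"s4":SL[4]},.126)
grab((.36,.2595))
E
```

```text
A px [179.5 238.9] area 75 off 1.2 -> [0.5732 0.3479]
B px [224.  235.8] area 73 off 1.2 -> [0.5773 0.2476]
D px [179.5 238.9] area 75 off 79.6 -> [0.5732 0.3479]
E px [224.  235.8] area 73 off 98.3 -> [0.5773 0.2476]
s4 px [387.8 234.2] area 74 off 1.3 -> [ 0.5666 -0.1168]
t 52.4 pos [0.3866 0.2026 0.1741] rot [-176.1711    3.1664    6.5427] j6 100.26502624495204 shift cm [-1.5058 -5.3438 11.1951]
lean [-0.0624  0.0601]
```

View pics/t9c.png

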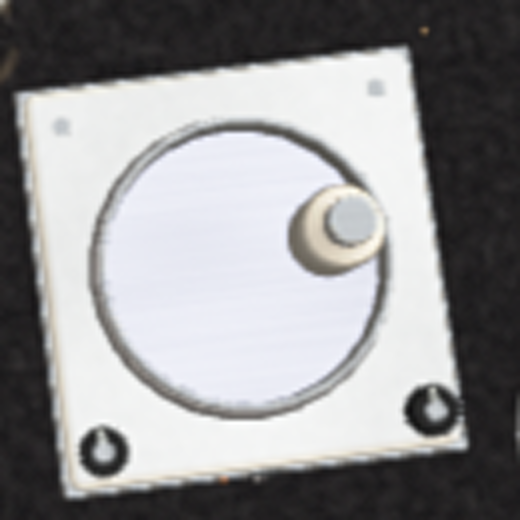

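The first bottle stands upright in the well with its cap at about (388,234), which is (.567,-.117), near its slot. Going for bottle E.

>>> jog_arm:
  motion:
    - {"hand":-0.3,"x":-0.7,"y":-2.6,"z":0.5,"turn":0}
    - {"hand":-0.3,"x":-0.7,"y":-2.4,"z":0.5,"turn":0}
    - {"hand":-0.3,"x":0,"y":0,"z":0,"turn":0}
    - {"hand":-0.3,"x":0,"y":0,"z":2.5,"turn":0}
    - {"hand":-0.3,"x":0,"y":0,"z":2.5,"turn":0}
    - {"hand":-0.3,"x":0,"y":0,"z":0,"turn":0}

```text
t: 53.15
position: [0.3665, 0.2489, 0.1144]
ee_rot: [-176.4, 3.3, 6.0]
force: [0.0, -0.1, -0.3]
width: 0.647
```

```bash
cat > wc.py <<'E'
import sys
from h import *
# cap position from the wrist view near a predicted xy
X=tuple(map(float,sys.argv[1:3])); d=shot("wrist"); q=proj(d,[*X,.092]); print("pred",q)
g=cv2.cvtColor(d["image"],cv2.COLOR_BGR2HSV).astype(int)
u,v=q.astype(int); 
if 0<=u<640 and 0<=v<480: print("hsv",g[v,u])
m=((g[...,0]>95)&(g[...,0]<130)&(g[...,1]>=6)&(g[...,1]<50)&(g[...,2]>150)).astype(np.uint8)
m=cv2.morphologyEx(m,cv2.MORPH_OPEN,np.ones((5,5),np.uint8))
n,l,st,c=cv2.connectedComponentsWithStats(m)
for i in range(1,n):
    if st[i,4]>600 and np.hypot(*(c[i]-q))<80:
        (a,b)=st[i,0]+st[i,2]/2,st[i,1]+st[i,3]/2
        print("box",st[i],"c",c[i],"->",ray(d,*c[i],.092)[:2])
        X=tuple(ray(d,*c[i],.092)[:2])
grab(X)
E
python3 wc.py .36 .2595
```

```text
pred [300.0201 296.4433]
hsv [120   5 226]
t 53.2 pos [0.3674 0.2494 0.1158] rot [-176.3811    3.1161    6.0207] j6 106.81522066282893 shift cm [-0.4674 -0.8902  4.9768]
lean [-0.0606  0.0571]
```

```bash
sed -i 's/>=6)/>=3)/' wc.py; python3 wc.py .36 .2595
```

```text
pred [301.3061 297.1618]
hsv [105   4 227]
t 53.25 pos [0.368  0.25   0.1169] rot [-176.3302    3.0084    6.033 ] j6 106.82624705718924 shift cm [-0.5303 -0.831   5.0834]
lean [-0.0588  0.0581]
```

```bash
sed -i 's/cvtColor(d\["image"\]/cvtColor(cv2.GaussianBlur(d["image"],(0,0),3)/' wc.py; python3 wc.py .36 .2595
```

```text
pred [302.8058 297.4985]
hsv [113   4 227]
box [ 275  280   49   42 1610] c [298.6161 300.4261] -> [0.3584 0.2612]
t 53.3 pos [0.3683 0.2504 0.1175] rot [-176.2953    2.9324    6.0514] j6 106.83184463540117 shift cm [-0.7102 -0.968   5.1693]
lean [-0.0576  0.0589]
```

>>> jog_arm:
  motion:
    - {"hand":-0.3,"x":-0.5,"y":-0.85,"z":1,"turn":0}
    - {"hand":-0.3,"x":0,"y":0,"z":0,"turn":0}
    - {"hand":-0.3,"x":0,"y":0,"z":1.3,"turn":0}
    - {"hand":-0.3,"x":0,"y":0,"z":0,"turn":0}

```text
t: 53.8
position: [0.3621, 0.2607, 0.0962]
ee_rot: [-176.2, 2.7, 6.1]
force: [-0.0, 0.7, 0.1]
width: 0.648
```

```bash
python3 wc.py .36 .2595
```

```text
pred [326.822  312.3883]
hsv [113   5 222]
box [ 294  292   57   48 2167] c [321.9142 315.6133] -> [0.3584 0.2612]
t 53.85 pos [0.3627 0.261  0.097 ] rot [-176.191     2.6295    6.0491] j6 108.10713368519902 shift cm [-0.3793  0.009   3.0277]
lean [-0.0525  0.0612]
```

>>> jog_arm:
  motion:
    - {"hand":-0.3,"x":-0.4,"y":0,"z":1.4,"turn":0}
    - {"hand":-0.3,"x":0,"y":0,"z":1.5,"turn":0}
    - {"hand":-0.3,"x":0,"y":0,"z":0,"turn":0}
    - {"hand":1,"x":0,"y":0,"z":0,"turn":0}
    - {"hand":1,"x":0,"y":0,"z":0,"turn":0}
    - {"hand":1,"x":0,"y":0,"z":0,"turn":0}
    - {"hand":1,"x":0,"y":0,"z":0,"turn":0}
    - {"hand":1,"x":0,"y":0,"z":-3.5,"turn":0}
    - {"hand":1,"x":0,"y":0,"z":-4,"turn":0}
    - {"hand":1,"x":0,"y":0,"z":-4,"turn":0}

```text
t: 55.1
position: [0.36, 0.2536, 0.179]
ee_rot: [-176.5, 3.2, 6.1]
force: [-0.1, 0.1, -2.0]
width: 0.31
```

>>> jog_arm:
  motion:
    - {"hand":1,"x":0,"y":0,"z":0,"turn":0}
    - {"hand":1,"x":1.45,"y":4.6,"z":-0.6,"turn":0}
    - {"hand":1,"x":1.45,"y":4.6,"z":-0.6,"turn":0}
    - {"hand":1,"x":1.45,"y":4.6,"z":-0.6,"turn":0}
    - {"hand":1,"x":1.45,"y":4.6,"z":-0.6,"turn":0}
    - {"hand":1,"x":1.45,"y":4.6,"z":-0.6,"turn":0}
    - {"hand":1,"x":1.45,"y":4.6,"z":-0.6,"turn":0}
    - {"hand":1,"x":1.45,"y":4.6,"z":-0.6,"turn":0}
    - {"hand":1,"x":0,"y":0,"z":0,"turn":0}
    - {"hand":1,"x":0,"y":0,"z":0,"turn":0}

```text
t: 56.35
position: [0.494, -0.0638, 0.1791]
ee_rot: [-175.9, 4.1, 6.3]
force: [-0.0, 0.4, -1.4]
width: 0.311
```

```bash
python3 - <<'E'
from h import *
place(SL[3],.15); place(SL[3])
E
```

```text
t 56.35 pos [ 0.494  -0.0638  0.1791] rot [-175.8519    4.0745    6.2857] j6 68.3883905691063 shift cm [1.6048 3.9723 2.5246]
lean [-0.0784  0.0641] F [-0.0259  0.4214 -1.4482] w 0.31097989057130493
t 56.35 pos [ 0.494  -0.0638  0.1791] rot [-175.8519    4.0745    6.2857] j6 68.3883905691063 shift cm [1.9387 4.3114 7.2005]
lean [-0.0784  0.0641] F [-0.0259  0.4214 -1.4482] w 0.31097989057130493
```

>>> jog_arm:
  motion:
    - {"hand":1,"x":0.9,"y":2.0,"z":0.5,"turn":0}
    - {"hand":1,"x":0.8,"y":2.0,"z":0.5,"turn":0}
    - {"hand":1,"x":0,"y":0,"z":0,"turn":0}
    - {"hand":1,"x":0,"y":0,"z":1.5,"turn":0}
    - {"hand":1,"x":0,"y":0,"z":0,"turn":0}

```text
t: 56.98
position: [0.5109, -0.0965, 0.1453]
ee_rot: [-175.6, 4.3, 6.6]
force: [-0.6, 0.0, -2.2]
width: 0.306
```

```bash
python3 - <<'E'
from h import *
place(SL[3],.105)
E
```

```text
t 56.975 pos [ 0.5109 -0.0965  0.1453] rot [-175.6384    4.3471    6.5883] j6 65.11137653743663 shift cm [0.4206 0.6705 3.9695]
lean [-0.0838  0.0669] F [-0.5976  0.0119 -2.1961] w 0.3064492557191382
```

>>> jog_arm:
  motion:
    - {"hand":1,"x":0.4,"y":0.6,"z":1.5,"turn":0}
    - {"hand":1,"x":0,"y":0,"z":1.5,"turn":0}
    - {"hand":1,"x":0,"y":0,"z":0.4,"turn":0}
    - {"hand":1,"x":0,"y":0,"z":0,"turn":0}
    - {"hand":1,"x":0,"y":0,"z":0.2,"turn":0}
    - {"hand":1,"x":0,"y":0,"z":0.15,"turn":0}
    - {"hand":1,"x":0,"y":0,"z":0.15,"turn":0}
    - {"hand":1,"x":0,"y":0,"z":0.15,"turn":0}

```text
t: 57.98
position: [0.5127, -0.099, 0.1025]
ee_rot: [-175.7, 4.2, 6.6]
force: [-0.4, -0.3, -1.1]
width: 0.304
```

```bash
python3 - <<'E'
from h import *
place(SL[3],.104)
E
```

```text
t 57.975 pos [ 0.5127 -0.099   0.1025] rot [-175.6797    4.2356    6.6315] j6 64.68131576278252 shift cm [-0.0631  0.0757 -0.1547]
lean [-0.0819  0.0663] F [-0.4289 -0.3196 -1.1452] w 0.30379828034894757
```

>>> jog_arm:
  motion:
    - {"hand":1,"x":0,"y":0,"z":0.15,"turn":0}
    - {"hand":-0.1,"x":0,"y":0,"z":0,"turn":0}
    - {"hand":-0.1,"x":0,"y":0,"z":0,"turn":0}
    - {"hand":-0.1,"x":0,"y":0,"z":0,"turn":0}
    - {"hand":-0.1,"x":0,"y":0,"z":-2.5,"turn":0}
    - {"hand":-0.1,"x":0,"y":0,"z":-4,"turn":0}
    - {"hand":-0.1,"x":0,"y":0,"z":-2,"turn":0}
    - {"hand":-0.1,"x":0,"y":0,"z":0,"turn":0}

```text
t: 58.98
position: [0.5198, -0.1047, 0.1879]
ee_rot: [-175.7, 4.2, 6.6]
force: [0.4, -0.7, 0.1]
width: 0.553
```

>>> jog_arm:
  motion:
    - {"hand":-0.3,"x":-0.7,"y":-4.7,"z":0.1,"turn":0}
    - {"hand":-0.3,"x":-0.7,"y":-4.7,"z":0.1,"turn":0}
    - {"hand":-0.3,"x":-0.7,"y":-4.7,"z":0.1,"turn":0}
    - {"hand":-0.3,"x":-0.7,"y":-4.7,"z":0.1,"turn":0}
    - {"hand":-0.3,"x":-0.7,"y":-4.7,"z":0.1,"turn":0}
    - {"hand":-0.3,"x":-0.7,"y":-4.7,"z":0.1,"turn":0}
    - {"hand":-0.3,"x":-0.7,"y":-4.7,"z":0.1,"turn":0}
    - {"hand":-0.3,"x":-0.7,"y":-4.7,"z":0.1,"turn":0}
    - {"hand":-0.3,"x":0,"y":0,"z":0,"turn":0}

```text
t: 60.1
position: [0.4127, 0.2719, 0.1977]
ee_rot: [-175.7, 5.4, 6.4]
force: [-1.2, 0.9, -1.4]
width: 0.652
```

```bash
python3 - <<'E'
from h import *
d=shot('top'); caps(d,{"s4":SL[4],"s3":SL[3]},.126); caps(d,{"A":BOT["A"],"B":BOT["B"]},.092)
grab((.399,.3235)); print(S()["joints"])
E
```

```text
s4 px [387.8 234.2] area 75 off 1.3 -> [ 0.5666 -0.1169]
s3 px [379.4 259.6] area 79 off 2.2 -> [ 0.5117 -0.096 ]
A px [179.4 238.8] area 76 off 1.3 -> [0.5733 0.348 ]
B px [223.9 235.9] area 74 off 1.2 -> [0.5771 0.2479]
t 60.15 pos [0.4129 0.2706 0.1973] rot [-175.7265    5.4861    6.3593] j6 106.33489005972471 shift cm [ 0.2704 -4.5633 13.4373]
lean [-0.103   0.0635]
[ 23.7896  -9.635  114.5213   5.8243  79.1244 106.3349]
```

>>> jog_arm:
  motion:
    - {"hand":-0.3,"x":1.5,"y":0,"z":4,"turn":0}
    - {"hand":-0.3,"x":1.5,"y":0,"z":4,"turn":0}
    - {"hand":-0.3,"x":0,"y":0,"z":0,"turn":0}

```text
t: 60.52
position: [0.4345, 0.2763, 0.1108]
ee_rot: [-175.8, 5.6, 6.2]
force: [0.0, -0.9, -0.7]
width: 0.646
```

```bash
python3 - <<'E'
from h import *
print(lean(),S()["joints"],S()["position"])
E
```

```text
[-0.1049  0.0615] [ 23.4385  -1.6328 115.955    5.9993  69.9128 105.1628] [0.4345 0.2763 0.1108]
```

>>> jog_arm:
  motion:
    - {"hand":-0.3,"x":4.5,"y":0,"z":-4,"turn":0}
    - {"hand":-0.3,"x":4.5,"y":0,"z":0,"turn":0}
    - {"hand":-0.3,"x":0,"y":0,"z":0,"turn":0}

```text
t: 60.9
position: [0.5277, 0.2798, 0.1411]
ee_rot: [-176.0, 6.0, 6.0]
force: [-1.0, 0.5, -1.1]
width: 0.65
```

```bash
python3 - <<'E'
from h import *
print(lean(),S()["joints"],S()["position"])
E
```

```text
[-0.1105  0.0591] [ 20.2916   7.2355 103.5915   5.5958  74.036  102.706 ] [0.5277 0.2798 0.1411]
```

>>> jog_arm:
  motion:
    - {"hand":-0.3,"x":-4.5,"y":0,"z":0,"turn":0}
    - {"hand":-0.3,"x":-4.5,"y":0,"z":0,"turn":0}
    - {"hand":-0.3,"x":0,"y":0,"z":0,"turn":0}

```text
t: 61.28
position: [0.4363, 0.2684, 0.1531]
ee_rot: [-175.9, 5.9, 5.9]
force: [0.2, 0.3, 0.1]
width: 0.649
```

```bash
python3 - <<'E'
from h import *
print(lean(),S()["joints"],S()["position"])
E
```

```text
[-0.1093  0.0601] [ 22.5633  -4.4497 114.2668   5.7971  74.7425 105.1711] [0.4363 0.2684 0.1531]
```

>>> jog_arm:
  motion:
    - {"hand":-0.3,"x":0,"y":0,"z":0,"turn":0}
    - {"hand":-0.3,"x":0,"y":0,"z":0,"turn":0}
    - {"hand":-0.3,"x":0,"y":0,"z":0,"turn":0}

```text
t: 61.65
position: [0.4379, 0.2682, 0.1552]
ee_rot: [-175.9, 5.7, 5.8]
force: [-0.2, 0.1, 1.0]
width: 0.647
```

```bash
python3 - <<'E'
from h import *
print(lean(),S()["joints"],S()["position"],S()["joint_torque"],S()["qvel"])
E
```

```text
[-0.1056  0.0615] [ 22.4812  -4.5394 114.1302   5.7829  74.7536 105.1566] [0.4379 0.2682 0.1552] [  0.0626 -31.1465 -34.5335   0.2825   0.2459   0.0001] [-0.143   0.2509 -0.4151 -0.0106  0.0047 -0.07  ]
```

>>> jog_arm:
  motion:
    - {"hand":-0.3,"x":0,"y":0,"z":2,"turn":0}
    - {"hand":-0.3,"x":0,"y":-4.2,"z":-5,"turn":0}

```text
t: 61.9
position: [0.4324, 0.3022, 0.175]
ee_rot: [-176.3, 6.6, 5.6]
force: [1.7, 0.6, 0.3]
width: 0.65
```

```bash
python3 - <<'E'
from h import *
for i in range(5):
    print(S()["t"],lean(),S()["position"],S()["joints"]); env.get_image("wrist")
E
```

```text
61.9 [-0.1202  0.0536] [0.4324 0.3022 0.175 ] [ 26.0726  -3.3905 111.0783   5.9429  77.2473 109.1664]
61.95 [-0.1016  0.0666] [0.4387 0.3097 0.1883] [ 26.3798  -3.6686 109.9833   6.1689  77.2997 109.2697]
62.0 [-0.0967  0.0668] [0.4404 0.3091 0.1889] [ 26.3018  -3.7099 109.9498   6.0527  77.1206 109.095 ]
62.05 [-0.0985  0.0648] [0.4398 0.3078 0.1873] [ 26.2447  -3.6889 110.0931   5.9895  77.1046 109.0508]
62.1 [-0.1011  0.0632] [0.439  0.3069 0.1857] [ 26.1989  -3.6653 110.2294   5.9691  77.1228 109.0423]
```

>>> jog_arm:
  motion:
    - {"hand":-0.3,"x":0,"y":0,"z":5,"turn":0}

```text
t: 62.28
position: [0.4361, 0.3103, 0.1375]
ee_rot: [-175.7, 5.1, 5.8]
force: [0.4, -1.1, -1.6]
width: 0.647
```

```bash
python3 - <<'E'
from h import *
print(S()["t"],lean(),S()["position"],S()["joints"])
E
```

```text
62.275 [-0.0955  0.066 ] [0.4361 0.3103 0.1375] [ 26.6588  -1.3299 112.849    6.1542  71.7924 108.9886]
```

>>> jog_arm:
  motion:
    - {"hand":-0.3,"x":0,"y":0,"z":0.02,"turn":0}
    - {"hand":-0.3,"x":0,"y":0,"z":0,"turn":0}
    - {"hand":-0.3,"x":0,"y":0,"z":0,"turn":0}
    - {"hand":-0.3,"x":0,"y":0,"z":0,"turn":0}

```text
t: 62.78
position: [0.4343, 0.3082, 0.1344]
ee_rot: [-175.9, 5.5, 5.7]
force: [-0.4, -0.1, 0.1]
width: 0.655
```

```bash
python3 - <<'E'
from h import *
print(S()["t"],lean(),S()["position"],S()["joints"])
E
```

```text
62.775 [-0.1023  0.0624] [0.4343 0.3082 0.1344] [ 26.5538  -1.1987 113.0564   6.1307  71.9074 108.9694]
```

>>> jog_arm:
  motion:
    - {"hand":-0.3,"x":0,"y":0,"z":0,"turn":0.17}
    - {"hand":-0.3,"x":0,"y":0,"z":0,"turn":0.17}
    - {"hand":-0.3,"x":0,"y":0,"z":0,"turn":0.17}
    - {"hand":-0.3,"x":0,"y":0,"z":0,"turn":0}

```text
t: 63.28
position: [0.4369, 0.3091, 0.139]
ee_rot: [-178.8, 6.6, -24.5]
force: [0.2, -0.3, -0.7]
width: 0.655
```

```bash
python3 wc.py .399 .3235
```

```text
pred [330.1521 329.5867]
hsv [110   3 237]
box [310 322  36  27 716] c [328.2291 335.345 ] -> [0.3962 0.3258]
t 63.325 pos [0.4369 0.3092 0.1391] rot [-178.8224    6.5469  -24.4533] j6 138.97116332719227 shift cm [-3.7562  0.289   7.6825]
lean [-0.0953  0.0659]
```

>>> jog_arm:
  motion:
    - {"hand":-0.3,"x":-1.8,"y":0.1,"z":1,"turn":0}
    - {"hand":-0.3,"x":-1.8,"y":0.1,"z":1,"turn":0}
    - {"hand":-0.3,"x":0,"y":0,"z":0,"turn":0}
    - {"hand":-0.3,"x":0,"y":0,"z":0,"turn":0}
    - {"hand":-0.3,"x":0,"y":0,"z":1.5,"turn":0}
    - {"hand":-0.3,"x":0,"y":0,"z":0,"turn":0}
    - {"hand":-0.3,"x":0,"y":0,"z":0,"turn":0}

```text
t: 64.2
position: [0.397, 0.3255, 0.1059]
ee_rot: [-178.8, 6.6, -24.2]
force: [0.3, 0.7, 0.2]
width: 0.652
```

```bash
python3 wc.py .397 .325
```

```text
pred [324.8221 291.9483]
hsv [  0   0 247]
t 64.25 pos [0.3968 0.3253 0.1057] rot [-178.8455    6.5773  -24.1643] j6 141.76656392857674 shift cm [0.2584 0.0625 3.8671]
lean [-0.0962  0.0653]
```

>>> jog_arm:
  motion:
    - {"hand":-0.3,"x":0.25,"y":0,"z":1.4,"turn":0}
    - {"hand":-0.3,"x":0,"y":0,"z":1.4,"turn":0}
    - {"hand":-0.3,"x":0,"y":0,"z":0.8,"turn":0}
    - {"hand":-0.3,"x":0,"y":0,"z":0,"turn":0}
    - {"hand":1,"x":0,"y":0,"z":0,"turn":0}
    - {"hand":1,"x":0,"y":0,"z":0,"turn":0}
    - {"hand":1,"x":0,"y":0,"z":0,"turn":0}
    - {"hand":1,"x":0,"y":0,"z":0,"turn":0}
    - {"hand":1,"x":0,"y":0,"z":-3.5,"turn":0}
    - {"hand":1,"x":0,"y":0,"z":-4,"turn":0}

```text
t: 65.5
position: [0.3999, 0.3199, 0.1384]
ee_rot: [-179.3, 6.9, -24.2]
force: [0.4, 0.5, -1.8]
width: 0.31
```

>>> jog_arm:
  motion:
    - {"hand":1,"x":0,"y":0,"z":-4,"turn":0}
    - {"hand":1,"x":0,"y":0,"z":0,"turn":0}
    - {"hand":1,"x":4.1,"y":3.3,"z":-0.7,"turn":0}
    - {"hand":1,"x":4.1,"y":3.3,"z":-0.7,"turn":0}
    - {"hand":1,"x":4.1,"y":3.3,"z":-0.7,"turn":0}
    - {"hand":1,"x":4.1,"y":3.3,"z":-0.7,"turn":0}
    - {"hand":1,"x":4.1,"y":3.3,"z":-0.7,"turn":0}
    - {"hand":1,"x":4.1,"y":3.3,"z":-0.7,"turn":0}
    - {"hand":1,"x":0,"y":0,"z":0,"turn":0}
    - {"hand":1,"x":0,"y":0,"z":0,"turn":0}

```text
t: 66.75
position: [0.5486, 0.0277, 0.1768]
ee_rot: [-179.5, 7.7, -24.0]
force: [0.4, -0.0, -2.1]
width: 0.314
```

```bash
python3 - <<'E'
from h import *
print(lean(),S()["width"],S()["force"]); go([*SL[0],.15]); go([*SL[0],.104])
E
```

```text
[-0.1181  0.0631] 0.3138465257412049 [ 0.439  -0.0427 -2.0632]
t 66.75 pos [0.5486 0.0277 0.1768] rot [-179.4567    7.6747  -24.0487] j6 109.0392748289266 shift cm [8.8454 6.3391 1.4562]
t 66.75 pos [0.5486 0.0277 0.1768] rot [-179.4567    7.6747  -24.0487] j6 109.0392748289266 shift cm [9.4597 6.3824 6.0148]
```

>>> jog_arm:
  motion:
    - {"hand":1,"x":2.9,"y":2.1,"z":0.2,"turn":0}
    - {"hand":1,"x":2.9,"y":2.1,"z":0.2,"turn":0}
    - {"hand":1,"x":2.7,"y":1.9,"z":0.2,"turn":0}
    - {"hand":1,"x":0,"y":0,"z":0,"turn":0}
    - {"hand":1,"x":0,"y":0,"z":0,"turn":0}

```text
t: 67.38
position: [0.5972, -0.056, 0.1538]
ee_rot: [-179.4, 8.1, -23.5]
force: [1.1, -0.4, -2.9]
width: 0.311
```

```bash
python3 - <<'E'
from h import *
print(lean(),S()["width"],S()["force"]); go([.602,-.065,.104])
E
```

```text
[-0.1256  0.0652] 0.3107432070819768 [ 1.0632 -0.4303 -2.8779]
t 67.375 pos [ 0.5972 -0.056   0.1538] rot [-179.4437    8.1181  -23.4913] j6 101.41009849719289 shift cm [1.4937 0.6776 4.8066]
```

>>> jog_arm:
  motion:
    - {"hand":1,"x":1.5,"y":0.65,"z":1,"turn":0}
    - {"hand":1,"x":0,"y":0,"z":0,"turn":0}
    - {"hand":1,"x":0,"y":0,"z":1.4,"turn":0}
    - {"hand":1,"x":0,"y":0,"z":1.4,"turn":0}
    - {"hand":1,"x":0,"y":0,"z":0,"turn":0}
    - {"hand":1,"x":0,"y":0,"z":0,"turn":0}

```text
t: 68.12
position: [0.6036, -0.0634, 0.1134]
ee_rot: [-179.4, 8.1, -23.3]
force: [0.6, -0.0, -2.0]
width: 0.308
```

```bash
python3 - <<'E'
from h import *
print(lean(),S()["width"],S()["force"]); go([.603,-.065,.101])
E
```

```text
[-0.1248  0.0646] 0.3083537642185898 [ 0.6177 -0.0411 -2.0257]
t 68.125 pos [ 0.6036 -0.0634  0.1134] rot [-179.4269    8.0563  -23.2767] j6 100.55752779835069 shift cm [0.1838 0.1842 1.2266]
```

>>> jog_arm:
  motion:
    - {"hand":1,"x":0.2,"y":0.2,"z":0.7,"turn":0}
    - {"hand":1,"x":0,"y":0,"z":0.3,"turn":0}
    - {"hand":1,"x":0,"y":0,"z":0.15,"turn":0}
    - {"hand":1,"x":0,"y":0,"z":0.15,"turn":0}
    - {"hand":1,"x":0,"y":0,"z":0.15,"turn":0}
    - {"hand":1,"x":0,"y":0,"z":0,"turn":0}

```text
t: 68.88
position: [0.6042, -0.0657, 0.1014]
ee_rot: [-179.4, 7.9, -23.3]
force: [0.8, -0.1, -1.8]
width: 0.312
```

>>> jog_arm:
  motion:
    - {"hand":-0.1,"x":0,"y":0,"z":0,"turn":0}
    - {"hand":-0.1,"x":0,"y":0,"z":0,"turn":0}
    - {"hand":-0.1,"x":0,"y":0,"z":0,"turn":0}
    - {"hand":-0.1,"x":0,"y":0,"z":-2.5,"turn":0}
    - {"hand":-0.1,"x":0,"y":0,"z":-4,"turn":0}
    - {"hand":-0.1,"x":0,"y":0,"z":-2.5,"turn":0}
    - {"hand":-0.1,"x":0,"y":0,"z":0,"turn":0}
    - {"hand":-0.1,"x":0,"y":0,"z":0,"turn":0}

```text
t: 69.88
position: [0.6146, -0.0712, 0.1903]
ee_rot: [-179.4, 8.0, -23.3]
force: [-0.8, 0.1, -0.4]
width: 0.548
```

>>> jog_arm:
  motion:
    - {"hand":-0.3,"x":-2.6,"y":-4.6,"z":0.2,"turn":0}
    - {"hand":-0.3,"x":-2.6,"y":-4.6,"z":0.2,"turn":0}
    - {"hand":-0.3,"x":-2.6,"y":-4.6,"z":0.2,"turn":0}
    - {"hand":-0.3,"x":-2.6,"y":-4.6,"z":0.2,"turn":0}
    - {"hand":-0.3,"x":-2.6,"y":-4.6,"z":0.2,"turn":0}
    - {"hand":-0.3,"x":-2.6,"y":-4.6,"z":0.2,"turn":0}
    - {"hand":-0.3,"x":0,"y":0,"z":0,"turn":0}
    - {"hand":-0.3,"x":0,"y":0,"z":0,"turn":0}
    - {"hand":-0.3,"x":0,"y":0,"z":0,"turn":0}

```text
t: 71.0
position: [0.5728, 0.2507, 0.1867]
ee_rot: [179.9, 9.1, -23.6]
force: [-0.1, -0.2, 0.1]
width: 0.654
```

```bash
python3 - <<'E'
from h import *
d=shot('top'); caps(d,{k:SL[k] for k in(0,3,4)},.126); caps(d,{"A":BOT["A"],"B":BOT["B"]},.092)
E
python3 wc.py .5775 .248
```

```text
0 px [363.6 217.5] area 78 off 1.8 -> [ 0.6049 -0.0654]
3 px [379.4 259.6] area 79 off 2.2 -> [ 0.5117 -0.096 ]
4 px [387.8 234.3] area 78 off 1.2 -> [ 0.5662 -0.1169]
A px [351.2 249.2] area 2332 off 170.8 -> [ 0.5388 -0.0387]
B px [351.2 249.2] area 2332 off 127.6 -> [ 0.5388 -0.0387]
pred [323.1427 204.5881]
hsv [110   3 233]
box [305 188  35  32 887] c [322.0259 203.5772] -> [0.5783 0.2483]
t 71.1 pos [0.573  0.2506 0.187 ] rot [179.8745   9.106  -23.6141] j6 128.52883625290963 shift cm [ 2.1731 -0.0279 11.8088]
lean [-0.1459  0.0614]
```

The gripper's lean has crept up to 9°. Turning one way with pauses and back without them should undo part of it.

>>> jog_arm:
  motion:
    - {"hand":-0.3,"x":0,"y":0,"z":0,"turn":-0.187}
    - {"hand":-0.3,"x":0,"y":0,"z":0,"turn":-0.187}
    - {"hand":-0.3,"x":0,"y":0,"z":0,"turn":0}
    - {"hand":-0.3,"x":0,"y":0,"z":0,"turn":-0.187}
    - {"hand":-0.3,"x":0,"y":0,"z":0,"turn":-0.187}
    - {"hand":-0.3,"x":0,"y":0,"z":0,"turn":0}
    - {"hand":-0.3,"x":0,"y":0,"z":0,"turn":-0.187}
    - {"hand":-0.3,"x":0,"y":0,"z":0,"turn":-0.187}
    - {"hand":-0.3,"x":0,"y":0,"z":0,"turn":0}

```text
t: 72.22
position: [0.575, 0.2448, 0.1875]
ee_rot: [-171.9, 4.0, 40.5]
force: [0.8, 0.4, 0.5]
width: 0.647
```

>>> jog_arm:
  motion:
    - {"hand":-0.3,"x":0,"y":0,"z":0,"turn":-0.187}
    - {"hand":-0.3,"x":0,"y":0,"z":0,"turn":-0.187}
    - {"hand":-0.3,"x":0,"y":0,"z":0,"turn":0}
    - {"hand":-0.3,"x":0,"y":0,"z":0,"turn":-0.187}
    - {"hand":-0.3,"x":0,"y":0,"z":0,"turn":-0.187}
    - {"hand":-0.3,"x":0,"y":0,"z":0,"turn":0}
    - {"hand":-0.3,"x":0,"y":0,"z":0,"turn":-0.187}
    - {"hand":-0.3,"x":0,"y":0,"z":0,"turn":-0.187}
    - {"hand":-0.3,"x":0,"y":0,"z":0,"turn":0}

```text
t: 73.35
position: [0.5753, 0.244, 0.1877]
ee_rot: [-172.7, -5.3, 102.3]
force: [-0.3, -0.8, 0.1]
width: 0.652
```

>>> jog_arm:
  motion:
    - {"hand":-0.3,"x":0,"y":0,"z":0,"turn":-0.187}
    - {"hand":-0.3,"x":0,"y":0,"z":0,"turn":-0.187}
    - {"hand":-0.3,"x":0,"y":0,"z":0,"turn":0}
    - {"hand":-0.3,"x":0,"y":0,"z":0,"turn":-0.187}
    - {"hand":-0.3,"x":0,"y":0,"z":0,"turn":-0.187}
    - {"hand":-0.3,"x":0,"y":0,"z":0,"turn":0}
    - {"hand":-0.3,"x":0,"y":0,"z":0,"turn":0}

```text
t: 74.22
position: [0.5754, 0.2438, 0.1877]
ee_rot: [-178.0, -8.8, 143.6]
force: [0.3, -0.1, 1.0]
width: 0.648
```

```bash
python3 - <<'E'
from h import *
print(lean(),S()["position"],S()["joints"])
E
```

```text
[-0.1438  0.0629] [0.5754 0.2438 0.1877] [ 15.5292   9.5972  96.3765   5.756   81.0985 -39.4399]
```

>>> jog_arm:
  motion:
    - {"hand":-0.3,"x":0,"y":0,"z":0,"turn":0.187}
    - {"hand":-0.3,"x":0,"y":0,"z":0,"turn":0.187}
    - {"hand":-0.3,"x":0,"y":0,"z":0,"turn":0.187}
    - {"hand":-0.3,"x":0,"y":0,"z":0,"turn":0.187}
    - {"hand":-0.3,"x":0,"y":0,"z":0,"turn":0.187}
    - {"hand":-0.3,"x":0,"y":0,"z":0,"turn":0.187}
    - {"hand":-0.3,"x":0,"y":0,"z":0,"turn":0.187}
    - {"hand":-0.3,"x":0,"y":0,"z":0,"turn":0.187}
    - {"hand":-0.3,"x":0,"y":0,"z":0,"turn":0.187}
    - {"hand":-0.3,"x":0,"y":0,"z":0,"turn":0.187}

```text
t: 75.47
position: [0.5754, 0.2438, 0.1877]
ee_rot: [-172.2, 4.5, 36.3]
force: [0.1, -0.0, 0.5]
width: 0.649
```

```bash
python3 - <<'E'
from h import *
print(lean(),S()["position"],S()["joints"])
E
```

```text
[-0.1438  0.0629] [0.5754 0.2438 0.1877] [15.5263  9.5943 96.3783  5.7583 81.0966 68.2693]
```

>>> jog_arm:
  motion:
    - {"hand":-0.3,"x":0,"y":0,"z":0,"turn":0.174}
    - {"hand":-0.3,"x":0,"y":0,"z":0,"turn":0.174}
    - {"hand":-0.3,"x":0,"y":0,"z":0,"turn":0.174}
    - {"hand":-0.3,"x":0,"y":0,"z":0,"turn":0.174}
    - {"hand":-0.3,"x":0,"y":0,"z":0,"turn":0.174}
    - {"hand":-0.3,"x":0,"y":0,"z":0,"turn":0.174}
    - {"hand":-0.3,"x":0,"y":0,"z":0,"turn":0}

```text
t: 76.35
position: [0.5754, 0.2438, 0.1877]
ee_rot: [179.4, 9.0, -27.7]
force: [0.5, -0.3, -0.2]
width: 0.646
```

```bash
python3 wc.py .578 .248
```

```text
pred [312.1318 212.431 ]
hsv [110   3 231]
box [295 196  34  32 860] c [311.3791 212.057 ] -> [0.5784 0.2483]
t 76.4 pos [0.5754 0.2438 0.1877] rot [179.3829   9.0092 -27.5728] j6 131.80700866930974 shift cm [ 1.6573 -0.6416 11.9561]
lean [-0.1438  0.0629]
```

>>> jog_arm:
  motion:
    - {"hand":-0.3,"x":1.6,"y":-0.6,"z":3,"turn":0}
    - {"hand":-0.3,"x":0,"y":0,"z":0,"turn":0}
    - {"hand":-0.3,"x":0,"y":0,"z":3,"turn":0}
    - {"hand":-0.3,"x":0,"y":0,"z":0,"turn":0}
    - {"hand":-0.3,"x":0,"y":0,"z":2.2,"turn":0}
    - {"hand":-0.3,"x":0,"y":0,"z":0,"turn":0}
    - {"hand":-0.3,"x":0,"y":0,"z":0,"turn":0}

```text
t: 77.28
position: [0.5834, 0.2484, 0.1095]
ee_rot: [179.8, 8.6, -27.3]
force: [0.3, 0.7, 0.8]
width: 0.652
```

```bash
python3 wc.py .578 .248
```

```text
pred [329.8379 296.1272]
hsv [113   4 233]
box [ 304  274   51   44 1760] c [329.3369 295.8642] -> [0.5782 0.2481]
t 77.325 pos [0.583  0.2483 0.1091] rot [179.7623   8.6808 -27.3488] j6 131.00743889939304 shift cm [-0.0614  0.2306  4.2669]
lean [-0.136   0.0657]
```

>>> jog_arm:
  motion:
    - {"hand":-0.3,"x":0,"y":0.2,"z":2,"turn":0}
    - {"hand":-0.3,"x":0,"y":0,"z":0,"turn":0}
    - {"hand":-0.3,"x":0,"y":0,"z":2.1,"turn":0}
    - {"hand":-0.3,"x":0,"y":0,"z":0,"turn":0}
    - {"hand":1,"x":0,"y":0,"z":0,"turn":0}
    - {"hand":1,"x":0,"y":0,"z":0,"turn":0}
    - {"hand":1,"x":0,"y":0,"z":0,"turn":0}
    - {"hand":1,"x":0,"y":0,"z":0,"turn":0}
    - {"hand":1,"x":0,"y":0,"z":-4,"turn":0}
    - {"hand":1,"x":0,"y":0,"z":0,"turn":0}

```text
t: 78.58
position: [0.5816, 0.2465, 0.1058]
ee_rot: [179.7, 8.7, -27.4]
force: [-0.1, -0.0, -2.4]
width: 0.31
```

>>> jog_arm:
  motion:
    - {"hand":1,"x":0,"y":0,"z":-4,"turn":0}
    - {"hand":1,"x":0,"y":0,"z":0,"turn":0}
    - {"hand":1,"x":0,"y":0,"z":-4,"turn":0}
    - {"hand":1,"x":0,"y":0,"z":0,"turn":0}
    - {"hand":1,"x":0.8,"y":4.7,"z":-0.2,"turn":0}
    - {"hand":1,"x":0,"y":0,"z":0,"turn":0}
    - {"hand":1,"x":0.8,"y":4.7,"z":-0.2,"turn":0}
    - {"hand":1,"x":0,"y":0,"z":0,"turn":0}
    - {"hand":1,"x":0.8,"y":4.7,"z":-0.2,"turn":0}
    - {"hand":1,"x":0,"y":0,"z":0,"turn":0}

```text
t: 79.82
position: [0.5393, 0.1029, 0.1694]
ee_rot: [178.8, 10.0, -27.3]
force: [0.1, 0.4, -1.6]
width: 0.313
```

>>> jog_arm:
  motion:
    - {"hand":1,"x":0.8,"y":4.7,"z":-0.2,"turn":0}
    - {"hand":1,"x":0,"y":0,"z":0,"turn":0}
    - {"hand":1,"x":0.8,"y":4.7,"z":-0.2,"turn":0}
    - {"hand":1,"x":0,"y":0,"z":0,"turn":0}
    - {"hand":1,"x":0,"y":0,"z":0,"turn":0}

```text
t: 80.45
position: [0.5113, 0.0164, 0.1678]
ee_rot: [179.0, 10.3, -27.1]
force: [0.4, 0.1, -1.6]
width: 0.311
```

```bash
python3 - <<'E'
from h import *
print(lean(),S()["width"],S()["force"]); go([*SL[2],.15]); go([*SL[2],.104])
E
```

```text
[-0.1681  0.0656] 0.3107073103750842 [ 0.3783  0.0718 -1.578 ]
t 80.45 pos [0.5113 0.0164 0.1678] rot [178.9695  10.344  -27.0505] j6 110.59844091827131 shift cm [2.2143 4.6985 1.4926]
t 80.45 pos [0.5113 0.0164 0.1678] rot [178.9695  10.344  -27.0505] j6 110.59844091827131 shift cm [3.0402 4.6171 6.0171]
```

>>> jog_arm:
  motion:
    - {"hand":1,"x":1.3,"y":2.4,"z":0.3,"turn":0}
    - {"hand":1,"x":0,"y":0,"z":0,"turn":0}
    - {"hand":1,"x":1.3,"y":2.3,"z":0.3,"turn":0}
    - {"hand":1,"x":0,"y":0,"z":0,"turn":0}
    - {"hand":1,"x":0,"y":0,"z":1.8,"turn":0}
    - {"hand":1,"x":0,"y":0,"z":0,"turn":0}
    - {"hand":1,"x":0,"y":0,"z":0,"turn":0}

```text
t: 81.32
position: [0.5105, -0.0272, 0.1378]
ee_rot: [179.2, 10.5, -26.5]
force: [0.3, 0.0, -1.2]
width: 0.311
```

```bash
python3 - <<'E'
from h import *
print(lean(),S()["width"],S()["force"],S()["joints"]); go([SL[2][0]+.002,SL[2][1],.102])
E
```

```text
[-0.169   0.0694] 0.3105762178513694 [ 0.2956  0.0418 -1.1764] [-10.2525   0.3656 111.4215   2.2329  78.5206 105.5311]
t 81.325 pos [ 0.5105 -0.0272  0.1378] rot [179.237   10.4994 -26.4955] j6 105.53108206665225 shift cm [0.8281 0.6744 3.4966]
```

>>> jog_arm:
  motion:
    - {"hand":1,"x":0.8,"y":0.65,"z":1,"turn":0}
    - {"hand":1,"x":0,"y":0,"z":0,"turn":0}
    - {"hand":1,"x":0,"y":0,"z":1.2,"turn":0}
    - {"hand":1,"x":0,"y":0,"z":0,"turn":0}
    - {"hand":1,"x":0,"y":0,"z":0.8,"turn":0}
    - {"hand":1,"x":0,"y":0,"z":0,"turn":0}
    - {"hand":1,"x":0,"y":0,"z":0,"turn":0}

```text
t: 82.2
position: [0.5097, -0.0348, 0.105]
ee_rot: [179.3, 10.5, -26.5]
force: [0.2, -0.2, -2.1]
width: 0.312
```

```bash
python3 - <<'E'
from h import *
print(lean(),S()["width"],S()["force"]); go([SL[2][0]+.002,SL[2][1],.102])
E
```

```text
[-0.1685  0.0695] 0.31235187708895296 [ 0.1855 -0.2225 -2.1247]
t 82.2 pos [ 0.5097 -0.0348  0.105 ] rot [179.2536  10.4764 -26.4963] j6 104.65457686846193 shift cm [-0.031   0.0012  0.3071]
```

>>> jog_arm:
  motion:
    - {"hand":1,"x":0,"y":0,"z":0.3,"turn":0}
    - {"hand":1,"x":0,"y":0,"z":0.15,"turn":0}
    - {"hand":1,"x":0,"y":0,"z":0.1,"turn":0}
    - {"hand":-0.1,"x":0,"y":0,"z":0,"turn":0}
    - {"hand":-0.1,"x":0,"y":0,"z":0,"turn":0}
    - {"hand":-0.1,"x":0,"y":0,"z":0,"turn":0}
    - {"hand":-0.1,"x":0,"y":0,"z":-2.5,"turn":0}
    - {"hand":-0.1,"x":0,"y":0,"z":-4,"turn":0}
    - {"hand":-0.1,"x":0,"y":0,"z":-2,"turn":0}
    - {"hand":-0.1,"x":0,"y":0,"z":0,"turn":0}

```text
t: 83.45
position: [0.5237, -0.0404, 0.1857]
ee_rot: [179.3, 10.4, -26.5]
force: [-0.2, -0.0, -0.4]
width: 0.55
```

>>> jog_arm:
  motion:
    - {"hand":-0.3,"x":0,"y":0,"z":0,"turn":0}
    - {"hand":-0.3,"x":-0.95,"y":-2.65,"z":0.1,"turn":0}
    - {"hand":-0.3,"x":-0.95,"y":-2.65,"z":0.1,"turn":0}
    - {"hand":-0.3,"x":-0.95,"y":-2.65,"z":0.1,"turn":0}
    - {"hand":-0.3,"x":-0.95,"y":-2.65,"z":0.1,"turn":0}
    - {"hand":-0.3,"x":-0.95,"y":-2.65,"z":0.1,"turn":0}
    - {"hand":-0.3,"x":-0.95,"y":-2.65,"z":0.1,"turn":0}
    - {"hand":-0.3,"x":-0.95,"y":-2.65,"z":0.1,"turn":0}
    - {"hand":-0.3,"x":-0.95,"y":-2.65,"z":0.1,"turn":0}

```text
t: 84.58
position: [0.5411, 0.1886, 0.1717]
ee_rot: [178.5, 11.8, -26.9]
force: [0.3, 0.9, -0.4]
width: 0.654
```

>>> jog_arm:
  motion:
    - {"hand":-0.3,"x":-0.95,"y":-2.65,"z":0.1,"turn":0}
    - {"hand":-0.3,"x":-0.95,"y":-2.65,"z":0.1,"turn":0}
    - {"hand":-0.3,"x":-0.95,"y":-2.65,"z":0.1,"turn":0}
    - {"hand":-0.3,"x":-0.95,"y":-2.65,"z":0.1,"turn":0}
    - {"hand":-0.3,"x":0,"y":0,"z":0,"turn":0}
    - {"hand":-0.3,"x":0,"y":0,"z":0,"turn":0}
    - {"hand":-0.3,"x":0,"y":0,"z":0,"turn":0}

```text
t: 85.45
position: [0.5477, 0.3025, 0.1595]
ee_rot: [177.6, 12.6, -26.9]
force: [0.1, -0.0, 0.4]
width: 0.651
```

```bash
python3 - <<'E'
from h import *
d=shot('top'); caps(d,{k:SL[k] for k in(0,2,3,4)},.126); print(S()["joints"])
E
python3 wc.py .572 .348
```

```text
0 px [363.6 217.5] area 78 off 1.8 -> [ 0.6049 -0.0654]
2 px [351.4 261.6] area 78 off 1.0 -> [ 0.5091 -0.0348]
3 px [379.4 259.4] area 74 off 2.4 -> [ 0.5121 -0.0959]
4 px [387.8 234.2] area 74 off 1.3 -> [ 0.5666 -0.1168]
[ 20.6317  12.8492  95.7886   7.6879  81.7382 135.5145]
pred [213.1918 225.7926]
hsv [110   3 234]
box [ 191  206   40   36 1099] c [210.4823 223.8417] -> [0.5735 0.3486]
t 85.55 pos [0.5479 0.3026 0.1598] rot [177.6501  12.5373 -26.9397] j6 135.5173634578346 shift cm [ 1.8062 -5.5538  8.889 ]
lean [-0.2119  0.0617]
```

>>> jog_arm:
  motion:
    - {"hand":-0.3,"x":0,"y":0,"z":0,"turn":-0.187}
    - {"hand":-0.3,"x":0,"y":0,"z":0,"turn":0}

```text
t: 85.8
position: [0.5482, 0.3015, 0.1602]
ee_rot: [-179.9, 12.7, -15.9]
force: [-0.3, -0.3, 0.7]
width: 0.65
```

>>> jog_arm:
  motion:
    - {"hand":-0.3,"x":2.6,"y":-4.8,"z":3,"turn":0}
    - {"hand":-0.3,"x":0,"y":0,"z":0,"turn":0}
    - {"hand":-0.3,"x":0,"y":0,"z":0,"turn":0}

```text
t: 86.18
position: [0.5806, 0.342, 0.1239]
ee_rot: [179.9, 12.8, -16.5]
force: [0.0, 0.1, 1.1]
width: 0.651
```

```bash
python3 wc.py .573 .3485
```

```text
pred [313.6884 282.1254]
hsv [113   4 235]
box [ 291  261   45   39 1340] c [313.1396 281.2366] -> [0.5735 0.3486]
t 86.225 pos [0.5799 0.3417 0.1233] rot [179.9148  12.8074 -16.454 ] j6 126.9226154306635 shift cm [ 0.0465 -0.482   5.7597]
lean [-0.213   0.0614]
```

>>> jog_arm:
  motion:
    - {"hand":-0.3,"x":0,"y":-0.5,"z":2.8,"turn":0}
    - {"hand":-0.3,"x":0,"y":0,"z":0,"turn":0}
    - {"hand":-0.3,"x":0,"y":0,"z":2.7,"turn":0}
    - {"hand":-0.3,"x":0,"y":0,"z":0,"turn":0}
    - {"hand":1,"x":0,"y":0,"z":0,"turn":0}
    - {"hand":1,"x":0,"y":0,"z":0,"turn":0}
    - {"hand":1,"x":0,"y":0,"z":0,"turn":0}
    - {"hand":1,"x":0,"y":0,"z":0,"turn":0}

```text
t: 87.22
position: [0.5758, 0.3494, 0.0845]
ee_rot: [-179.4, 11.8, -16.6]
force: [-0.9, 1.3, -2.5]
width: 0.298
```

>>> jog_arm:
  motion:
    - {"hand":1,"x":0,"y":0,"z":-4,"turn":0}
    - {"hand":1,"x":0,"y":0,"z":-4,"turn":0}
    - {"hand":1,"x":0,"y":0,"z":-4,"turn":0}
    - {"hand":1,"x":0,"y":0,"z":0,"turn":0}
    - {"hand":1,"x":0,"y":0,"z":0,"turn":0}

```text
t: 87.85
position: [0.5976, 0.3402, 0.2007]
ee_rot: [-179.6, 12.2, -16.7]
force: [-0.2, -0.4, -2.0]
width: 0.296
```

```bash
python3 - <<'E'
from h import *
print(lean(),S()["width"],S()["force"]); go([.568,-.0155,.18])
E
```

```text
[-0.2     0.0663] 0.2958108362495872 [-0.1906 -0.4065 -2.0197]
t 87.85 pos [0.5976 0.3402 0.2007] rot [-179.6498   12.1573  -16.6807] j6 127.54764147292394 shift cm [ 7.6405 34.9293  0.2541]
```

>>> jog_arm:
  motion:
    - {"hand":1,"x":1.3,"y":5.5,"z":-0.5,"turn":0}
    - {"hand":1,"x":1.3,"y":5.5,"z":-0.5,"turn":0}
    - {"hand":1,"x":1.3,"y":5.5,"z":-0.5,"turn":0}
    - {"hand":1,"x":1.3,"y":5.5,"z":-0.5,"turn":0}
    - {"hand":1,"x":1.3,"y":5.5,"z":-0.5,"turn":0}
    - {"hand":1,"x":0,"y":0,"z":0,"turn":0}
    - {"hand":1,"x":0,"y":0,"z":0,"turn":0}
    - {"hand":1,"x":0,"y":0,"z":0,"turn":0}

```text
t: 88.85
position: [0.5753, 0.0517, 0.1926]
ee_rot: [179.9, 13.5, -16.5]
force: [-0.0, -0.9, -2.2]
width: 0.296
```

```bash
python3 - <<'E'
from h import *
print(lean(),S()["width"],S()["force"]); go([.567,-.0155,.15]); go([.567,-.0155,.104])
E
```

```text
[-0.225   0.0641] 0.29646699469735044 [-0.038  -0.8587 -2.1905]
t 88.85 pos [0.5753 0.0517 0.1926] rot [179.8602  13.5295 -16.5013] j6 104.17026979135967 shift cm [2.0731 6.6664 3.8997]
t 88.85 pos [0.5753 0.0517 0.1926] rot [179.8602  13.5295 -16.5013] j6 104.17026979135967 shift cm [3.1493 6.6555 8.372 ]
```

>>> jog_arm:
  motion:
    - {"hand":1,"x":1.1,"y":3.2,"z":0.2,"turn":0}
    - {"hand":1,"x":1.1,"y":3.2,"z":0.2,"turn":0}
    - {"hand":1,"x":0,"y":0,"z":0,"turn":0}
    - {"hand":1,"x":0,"y":0,"z":2.5,"turn":0}
    - {"hand":1,"x":0,"y":0,"z":0,"turn":0}
    - {"hand":1,"x":0,"y":0,"z":0,"turn":0}

```text
t: 89.6
position: [0.5722, -0.0067, 0.1585]
ee_rot: [-180.0, 13.6, -15.8]
force: [-0.8, 0.2, -2.0]
width: 0.295
```

```bash
python3 - <<'E'
from h import *
d=shot("side"); x,y=proj(d,[.565,-.0155,.09]).astype(int); crop(d,x-70,y-80,140,120,4,"s10"); print(x,y)
print(lean(),S()["width"],S()["force"]); go([.567,-.0155,.119])
E
```

```text
314 208
[-0.2263  0.0642] 0.2964552262446349 [ 0.0574  0.4875 -1.2692]
t 89.65 pos [ 0.5719 -0.0067  0.1582] rot [-179.985    13.6038  -15.7823] j6 98.27886434052955 shift cm [0.6952 0.9843 3.8627]
```

View pics/s10.png

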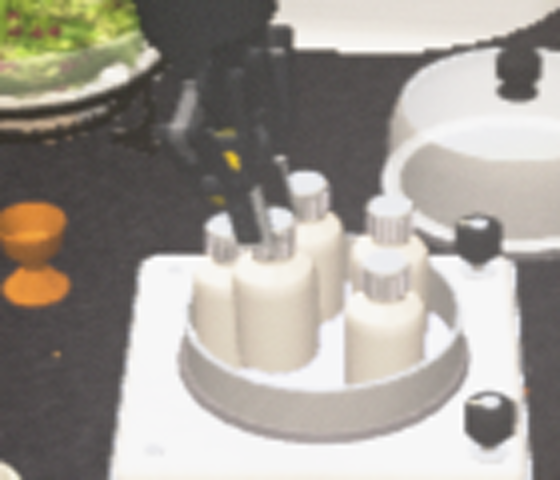

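The side crop shows four bottles standing in the well. The fifth is held nearly upright over its gap, with its bottom above the rim.

>>> jog_arm:
  motion:
    - {"hand":1,"x":0.7,"y":0.95,"z":1.3,"turn":0}
    - {"hand":1,"x":0,"y":0,"z":0,"turn":0}
    - {"hand":1,"x":0,"y":0,"z":1.2,"turn":0}
    - {"hand":1,"x":0,"y":0,"z":0,"turn":0}
    - {"hand":1,"x":0,"y":0,"z":0.8,"turn":0}
    - {"hand":1,"x":0,"y":0,"z":0,"turn":0}
    - {"hand":1,"x":0,"y":0,"z":0.2,"turn":0}
    - {"hand":1,"x":0,"y":0,"z":0.15,"turn":0}
    - {"hand":1,"x":0,"y":0,"z":0,"turn":0}

```text
t: 90.78
position: [0.5685, -0.0157, 0.1201]
ee_rot: [-180.0, 13.5, -15.8]
force: [-0.2, 0.3, -2.0]
width: 0.301
```

```bash
python3 - <<'E'
from h import *
print(lean(),S()["width"],S()["force"]); go([.567,-.0155,.119])
E
```

```text
[-0.2237  0.0639] 0.30093585846755094 [-0.2411  0.3166 -1.983 ]
t 90.775 pos [ 0.5685 -0.0157  0.1201] rot [-179.9568   13.4528  -15.7554] j6 97.32052902559803 shift cm [-0.1165  0.0204  0.1426]
```

>>> jog_arm:
  motion:
    - {"hand":1,"x":-0.1,"y":0,"z":0.2,"turn":0}
    - {"hand":1,"x":0,"y":0,"z":0.15,"turn":0}
    - {"hand":1,"x":0,"y":0,"z":0.15,"turn":0}
    - {"hand":-0.1,"x":0,"y":0,"z":0,"turn":0}
    - {"hand":-0.1,"x":0,"y":0,"z":0,"turn":0}
    - {"hand":-0.1,"x":0,"y":0,"z":0,"turn":0}
    - {"hand":-0.1,"x":0,"y":0,"z":-2.5,"turn":0}
    - {"hand":-0.1,"x":0,"y":0,"z":-5,"turn":0}
    - {"hand":-0.1,"x":0,"y":0,"z":-2,"turn":0}
    - {"hand":-0.3,"x":0,"y":0,"z":0,"turn":0}

```text
t: 92.02
position: [0.5878, -0.0212, 0.2098]
ee_rot: [-180.0, 13.5, -15.8]
force: [-0.3, -0.4, -0.7]
width: 0.648
```

>>> jog_arm:
  motion:
    - {"hand":-0.4,"x":-1,"y":5.5,"z":0,"turn":0}
    - {"hand":-0.4,"x":-1,"y":5.5,"z":0,"turn":0}
    - {"hand":-0.4,"x":-1,"y":5.5,"z":0,"turn":0}
    - {"hand":-0.4,"x":-1,"y":5.5,"z":0,"turn":0}
    - {"hand":-0.4,"x":-1,"y":5.5,"z":0,"turn":0}
    - {"hand":-0.4,"x":0,"y":0,"z":0,"turn":0}
    - {"hand":-0.4,"x":0,"y":0,"z":0,"turn":0}
    - {"hand":-0.4,"x":0,"y":0,"z":0,"turn":0}

```text
t: 93.02
position: [0.4569, -0.2743, 0.2055]
ee_rot: [-179.6, 14.8, -15.4]
force: [0.3, 0.7, -0.5]
width: 0.704
```

```bash
python3 - <<'E'
from h import *
d=shot("wrist","w11"); t=shot("top"); caps(t,SL,.126); print(lean(),S()["joints"]); go([.4436,-.3214,.12]); print(proj(d,[.4436,-.3214,.109]))
g=cv2.cvtColor(d["image"],cv2.COLOR_BGR2GRAY); q=proj(d,[.4436,-.3214,.109])
E
```

```text
0 px [363.3 217.3] area 69 off 2.0 -> [ 0.6055 -0.0648]
1 px [342.  236.4] area 68 off 0.5 -> [ 0.5645 -0.0165]
2 px [351.1 262. ] area 67 off 0.5 -> [ 0.508  -0.0341]
3 px [379.7 259.6] area 72 off 2.2 -> [ 0.5116 -0.0965]
4 px [387.6 234.4] area 74 off 1.0 -> [ 0.5661 -0.1164]
[-0.2434  0.0737] [-34.4495   2.3791 102.9421  -4.4113  88.7542  71.6364]
t 93.125 pos [ 0.4571 -0.2743  0.2059] rot [-179.6307   14.7288  -15.3975] j6 71.63640994211995 shift cm [2.133  4.9564 8.2869]
[411.9635 197.571 ]
```

View pics/w11.png

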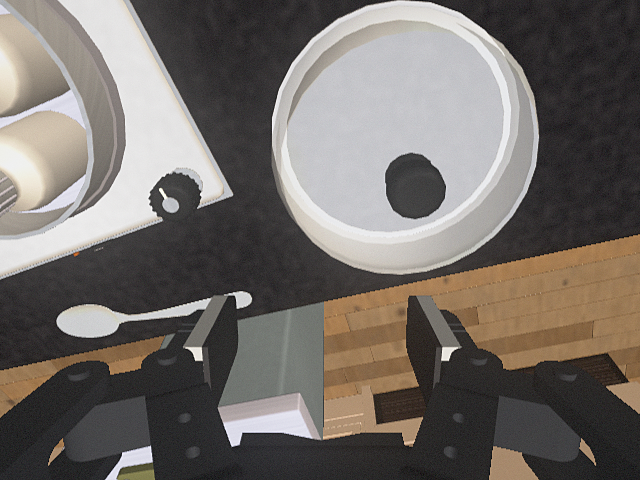

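All five caps read as upright at their slots. In the wrist view the cover knob's top face is centred at about (417,190), close to the predicted (412,198).

```bash
python3 - <<'E'
from h import *
d=shot("wrist"); g=cv2.cvtColor(d["image"],cv2.COLOR_BGR2GRAY); m=np.zeros_like(g); m[140:235,365:465]=255
b=((g<75)&(m>0)).astype(np.uint8); n,l,st,c=cv2.connectedComponentsWithStats(b); i=1+st[1:,4].argmax(); print(st[i],c[i])
print(ray(d,417,190,.109), ray(d,*c[i],.100))
t=shot("top"); g=cv2.cvtColor(t["image"],cv2.COLOR_BGR2GRAY); b=(g[270:305,465:500]<70).astype(np.uint8); n,l,st,c=cv2.connectedComponentsWithStats(b); i=1+st[1:,4].argmax(); print(st[i],c[i]+[465,270],ray(t,*(c[i]+[465,270]),.105))
E
```

```text
[ 386  154   60   65 2990] [413.8696 186.213 ]
[ 0.4476 -0.3248  0.109 ] [ 0.4459 -0.3244  0.1   ]
[  0   0  35  35 716] [485.7346 284.3464] [ 0.4513 -0.3319  0.105 ]
```

>>> jog_arm:
  motion:
    - {"hand":-0.4,"x":1.2,"y":2.6,"z":2,"turn":0}
    - {"hand":-0.4,"x":1,"y":2.4,"z":1.8,"turn":0}
    - {"hand":-0.4,"x":0,"y":0,"z":0,"turn":0}
    - {"hand":-0.4,"x":0,"y":0,"z":2.8,"turn":0}
    - {"hand":-0.4,"x":0,"y":0,"z":0,"turn":0}
    - {"hand":-0.4,"x":0,"y":0,"z":0,"turn":0}

```text
t: 93.98
position: [0.453, -0.3225, 0.1403]
ee_rot: [-179.8, 14.2, -15.1]
force: [-0.1, -0.7, 0.5]
width: 0.701
```

```bash
cat > ck.py <<'E'
from h import *
d=shot("wrist"); q=proj(d,[.446,-.3235,.1]).astype(int); g=cv2.cvtColor(d["image"],cv2.COLOR_BGR2GRAY)
m=np.zeros_like(g); m[q[1]-60:q[1]+60,q[0]-65:q[0]+65]=1; b=((g<75)&(m>0)).astype(np.uint8); n,l,st,c=cv2.connectedComponentsWithStats(b); i=1+st[1:,4].argmax()
p=ray(d,st[i,0]+st[i,2]/2,c[i][1],.100); print("pred",q,"box",st[i],"c",c[i],p); l=lean(); print(l)
go([.446+.0125*l[0],-.3235+.0125*l[1],.088]); go([p[0]+.0125*l[0],p[1]+.0125*l[1],.088])
E
python3 ck.py
```

```text
pred [329 264] box [ 298  220   72   84 4693] c [333.2591 262.753 ] [ 0.4465 -0.3257  0.1   ]
[-0.2368  0.0685]
t 94.025 pos [ 0.4528 -0.3224  0.14  ] rot [-179.743    14.2707  -15.0874] j6 68.18419132695034 shift cm [0.3759 0.3035 5.2726]
t 94.025 pos [ 0.4528 -0.3224  0.14  ] rot [-179.743    14.2707  -15.0874] j6 68.18419132695034 shift cm [0.4749 0.5031 5.2465]
```

>>> jog_arm:
  motion:
    - {"hand":-0.4,"x":0.4,"y":0.45,"z":1.8,"turn":0}
    - {"hand":-0.4,"x":0,"y":0,"z":0,"turn":0}
    - {"hand":-0.4,"x":0,"y":0,"z":1.8,"turn":0}
    - {"hand":-0.4,"x":0,"y":0,"z":0,"turn":0}
    - {"hand":-0.4,"x":0,"y":0,"z":1.3,"turn":0}
    - {"hand":-0.4,"x":0,"y":0,"z":0,"turn":0}
    - {"hand":-0.4,"x":0,"y":0,"z":0,"turn":0}

```text
t: 94.9
position: [0.4439, -0.3247, 0.0895]
ee_rot: [-179.8, 14.2, -15.1]
force: [0.5, 0.4, -0.0]
width: 0.703
```

```bash
python3 ck.py; python3 -c "
from h import *
print(S()['force'])"
```

```text
pred [318 328] box [ 276  268   97  111 8710] c [323.8581 323.721 ] [ 0.4474 -0.3261  0.1   ]
[-0.2356  0.0676]
t 94.95 pos [ 0.4438 -0.3246  0.0894] rot [-179.7731   14.1875  -15.0755] j6 68.03041957482785 shift cm [-0.0859 -0.1658  0.1623]
t 94.95 pos [ 0.4438 -0.3246  0.0894] rot [-179.7731   14.1875  -15.0755] j6 68.03041957482785 shift cm [0.1155 0.0493 0.1105]
[ 0.4928 -0.1831 -0.0862]
```

>>> jog_arm:
  motion:
    - {"hand":1,"x":0,"y":0,"z":0,"turn":0}
    - {"hand":1,"x":0,"y":0,"z":0,"turn":0}
    - {"hand":1,"x":0,"y":0,"z":0,"turn":0}
    - {"hand":1,"x":0,"y":0,"z":0,"turn":0}
    - {"hand":1,"x":0,"y":0,"z":0,"turn":0}
  force: 50

```text
t: 95.58
position: [0.4444, -0.3249, 0.0902]
ee_rot: [-179.8, 14.1, -15.1]
force: [-0.8, -0.1, 0.6]
width: 0.353
```

```bash
python3 -c "
from h import *
print(S()['force'],S()['width'],lean(),S()['position'])"
```

```text
[-0.8359 -0.1372  0.6211] 0.35333288654108264 [-0.2343  0.0664] [ 0.4444 -0.3249  0.0902]
```

>>> jog_arm:
  motion:
    - {"hand":1,"x":0,"y":0,"z":-3,"turn":0}
    - {"hand":1,"x":0,"y":0,"z":-4,"turn":0}
    - {"hand":1,"x":0,"y":0,"z":-4.5,"turn":0}
    - {"hand":1,"x":0,"y":0,"z":-4.5,"turn":0}
    - {"hand":1,"x":0,"y":0,"z":0,"turn":0}
    - {"hand":1,"x":0,"y":0,"z":0,"turn":0}

```text
t: 96.32
position: [0.4804, -0.3337, 0.2422]
ee_rot: [-179.5, 14.7, -15.0]
force: [-1.1, 0.1, -2.8]
width: 0.353
```

```bash
python3 -c "
from h import *
print(S()['force'],S()['width'],lean(),S()['joints']); go([.546,-.064,.25])"
```

```text
[-1.0621  0.131  -2.7644] 0.35309003381815984 [-0.2421  0.0742] [-37.6331   7.2389  94.2137  -5.1148  92.3075  67.848 ]
t 96.325 pos [ 0.4804 -0.3337  0.2422] rot [-179.4847   14.661   -15.0039] j6 67.84801443070148 shift cm [ -0.819  -27.7522  -0.344 ]
```

>>> jog_arm:
  motion:
    - {"hand":1,"x":-0.2,"y":-5.3,"z":-0.2,"turn":0}
    - {"hand":1,"x":-0.2,"y":-5.3,"z":-0.2,"turn":0}
    - {"hand":1,"x":-0.2,"y":-5.3,"z":-0.2,"turn":0}
    - {"hand":1,"x":-0.2,"y":-5.3,"z":-0.2,"turn":0}
    - {"hand":1,"x":0,"y":0,"z":0,"turn":0}
    - {"hand":1,"x":0,"y":0,"z":0,"turn":0}

```text
t: 97.08
position: [0.5241, -0.1205, 0.238]
ee_rot: [-179.3, 16.0, -15.1]
force: [0.1, -1.1, -3.0]
width: 0.355
```

```bash
python3 - <<'E'
from h import *
print(lean(),S()["width"],S()["force"]); go([.546,-.064,.24])
def quad(img,box):
    x0,y0,x1,y1=box; g=cv2.cvtColor(img,cv2.COLOR_BGR2HSV); m=np.zeros(g.shape[:2],np.uint8)
    m[y0:y1,x0:x1]=((g[y0:y1,x0:x1,2]>150)&(g[y0:y1,x0:x1,1]<60))
    n,l,st,c=cv2.connectedComponentsWithStats(m); i=1+st[1:,4].argmax()
    ct=max(cv2.findContours((l==i).astype(np.uint8),cv2.RETR_EXTERNAL,cv2.CHAIN_APPROX_NONE)[0],key=cv2.contourArea); h=cv2.convexHull(ct)
    for e in np.arange(2,15,.5):
        a=cv2.approxPolyDP(h,e,True)
        if len(a)==4: return a[:,0]
    return a[:,0]
d=env.get_image("top"); s=env.get_image("side")
for n,dd,b,f in (("top",d,(300,185,420,308),"t9"),("side",s,(268,185,380,255),"side0")):
    q=quad(cv2.imread(f"pics/{f}.png"),b); P=np.array([ray(dd,*p,.034)[:2] for p in q]); print(n,q.tolist(),P.tolist(),"centre",P.mean(0),"sides",[np.linalg.norm(P[i]-P[i-1]).round(4) for i in range(len(P))])
E
```

```text
[-0.2633  0.0838] 0.35512734032114984 [ 0.0673 -1.1415 -3.0147]
t 97.075 pos [ 0.5241 -0.1205  0.238 ] rot [-179.3077   16.0259  -15.1452] j6 86.72197360297046 shift cm [ 0.5622 -6.0271 -0.2929]
top [[401, 192], [416, 291], [317, 303], [304, 204]] [[0.6791840453966419, -0.17044208912420075], [0.43983033334356697, -0.19361874772701737], [0.4186669656996246, 0.041451088538651225], [0.6561678481904576, 0.06583657868905111]] centre [ 0.5485 -0.0642] sides [np.float64(0.2374), np.float64(0.2405), np.float64(0.236), np.float64(0.2387)]
side [[372, 194], [376, 250], [271, 249], [281, 192]] [[0.4363455849275845, -0.1784330514214203], [0.41596048574105066, 0.05472880792657531], [0.6559514214700837, 0.0747493830355872], [0.6744112025372364, -0.16548028042813456]] centre [ 0.5457 -0.0536] sides [np.float64(0.2384), np.float64(0.2341), np.float64(0.2408), np.float64(0.2409)]
```

>>> jog_arm:
  motion:
    - {"hand":1,"x":0.4,"y":-5.8,"z":-0.3,"turn":0}
    - {"hand":1,"x":0,"y":0,"z":0,"turn":0}
    - {"hand":1,"x":0,"y":0,"z":0,"turn":0}
    - {"hand":1,"x":0,"y":0,"z":2.5,"turn":0}
    - {"hand":1,"x":0,"y":0,"z":0,"turn":0}
    - {"hand":1,"x":0,"y":0,"z":2,"turn":0}
    - {"hand":1,"x":0,"y":0,"z":0,"turn":0}
    - {"hand":1,"x":0,"y":0,"z":0,"turn":0}

```text
t: 98.18
position: [0.5323, -0.0697, 0.1966]
ee_rot: [-179.4, 15.8, -16.0]
force: [0.4, -0.1, -2.1]
width: 0.358
```

```bash
cat > cv.py <<'E'
from h import *
l=lean(); l0=np.array([-.2343,.0664]); dl=l-l0
T=np.array([.549,-.0645])-.1*dl+.0125*l
print("lean",l,"tilt",dl,"w",S()["width"],"F",S()["force"]); go([*T,.170]); go([*T,.153])
E
python3 cv.py; python3 - <<'E'
from h import *
d=shot("side"); crop(d,230,90,190,160,4,"s12")
E
```

```text
lean [-0.2596  0.0855] tilt [-0.0253  0.0191] w 0.35781299595953453 F [ 0.4481 -0.0963 -2.0771]
t 98.175 pos [ 0.5323 -0.0697  0.1966] rot [-179.3777   15.8483  -15.9548] j6 92.04909323929894 shift cm [ 2.0843 -0.8363  2.181 ]
t 98.175 pos [ 0.5323 -0.0697  0.1966] rot [-179.3777   15.8483  -15.9548] j6 92.04909323929894 shift cm [ 2.5486 -0.8186  3.8163]
```

View pics/s12.png

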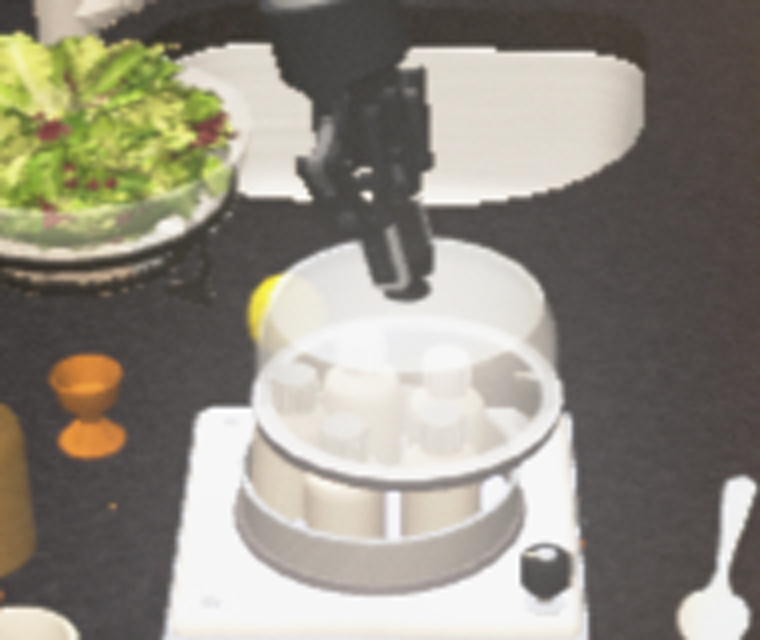

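The cover hangs over the bottles, slightly tilted and about 17 mm too near the robot, which agrees with the computed shift.

>>> jog_arm:
  motion:
    - {"hand":1,"x":1.1,"y":-0.4,"z":0.3,"turn":0}
    - {"hand":1,"x":0,"y":0,"z":0,"turn":0}
    - {"hand":1,"x":1,"y":-0.4,"z":0.5,"turn":0}
    - {"hand":1,"x":0,"y":0,"z":0,"turn":0}
    - {"hand":1,"x":0,"y":0,"z":0,"turn":0}

```text
t: 98.85
position: [0.5537, -0.0665, 0.1825]
ee_rot: [-179.4, 15.9, -15.9]
force: [0.2, -0.2, -3.2]
width: 0.361
```

```bash
python3 cv.py
```

```text
lean [-0.2601  0.085 ] tilt [-0.0258  0.0186] w 0.36087525592343783 F [ 0.1906 -0.1896 -3.1571]
t 98.85 pos [ 0.5537 -0.0665  0.1825] rot [-179.4036   15.8689  -15.9149] j6 92.71732994810965 shift cm [-0.1856  0.0446  1.3529]
t 98.85 pos [ 0.5537 -0.0665  0.1825] rot [-179.4036   15.8689  -15.9149] j6 92.71732994810965 shift cm [0.2792 0.0616 2.988 ]
```

>>> jog_arm:
  motion:
    - {"hand":1,"x":0,"y":0.05,"z":0.9,"turn":0}
    - {"hand":1,"x":0,"y":0,"z":0,"turn":0}
    - {"hand":1,"x":0,"y":0,"z":0.7,"turn":0}
    - {"hand":1,"x":0,"y":0,"z":0,"turn":0}
    - {"hand":1,"x":0,"y":0,"z":0,"turn":0}

```text
t: 99.48
position: [0.5487, -0.0656, 0.166]
ee_rot: [-179.4, 15.9, -15.9]
force: [-0.0, 0.3, -3.5]
width: 0.352
```

```bash
python3 cv.py
```

```text
lean [-0.26   0.085] tilt [-0.0257  0.0186] w 0.352398010959776 F [-0.0106  0.3112 -3.4927]
t 99.475 pos [ 0.5487 -0.0656  0.166 ] rot [-179.4041   15.8631  -15.9266] j6 92.66688609381362 shift cm [-0.155  -0.0222 -0.3704]
t 99.475 pos [ 0.5487 -0.0656  0.166 ] rot [-179.4041   15.8631  -15.9266] j6 92.66688609381362 shift cm [ 0.3097 -0.0051  1.2648]
```

>>> jog_arm:
  motion:
    - {"hand":1,"x":0.1,"y":0,"z":0.35,"turn":0}
    - {"hand":1,"x":0,"y":0,"z":0,"turn":0}
    - {"hand":1,"x":0.07,"y":0,"z":0.25,"turn":0}
    - {"hand":1,"x":0,"y":0,"z":0,"turn":0}
    - {"hand":1,"x":0.05,"y":0,"z":0.2,"turn":0}
    - {"hand":1,"x":0,"y":0,"z":0,"turn":0}

```text
t: 100.22
position: [0.5489, -0.0656, 0.1574]
ee_rot: [-179.4, 15.8, -15.9]
force: [0.1, 0.5, -3.4]
width: 0.355
```

```bash
python3 cv.py
```

```text
lean [-0.2596  0.0848] tilt [-0.0253  0.0184] w 0.3552189920085659 F [ 0.0862  0.5188 -3.4481]
t 100.225 pos [ 0.5489 -0.0656  0.1574] rot [-179.4063   15.8383  -15.9257] j6 92.65523186201708 shift cm [-0.4054 -0.0217 -1.1912]
t 100.225 pos [ 0.5489 -0.0656  0.1574] rot [-179.4063   15.8383  -15.9257] j6 92.65523186201708 shift cm [ 0.0586 -0.0047  0.4442]
```

Still free: no contact force at TCP z 0.157, where the skirt has started below the rim. Continuing down.

>>> jog_arm:
  motion:
    - {"hand":1,"x":0.05,"y":0,"z":0.2,"turn":0}
    - {"hand":1,"x":0,"y":0,"z":0,"turn":0}
    - {"hand":1,"x":0.05,"y":0,"z":0.15,"turn":0}
    - {"hand":1,"x":0,"y":0,"z":0,"turn":0}
    - {"hand":1,"x":0.03,"y":0,"z":0.1,"turn":0}
    - {"hand":1,"x":0,"y":0,"z":0,"turn":0}

```text
t: 100.98
position: [0.549, -0.0656, 0.153]
ee_rot: [-179.4, 15.8, -15.9]
force: [-1.2, 0.8, -2.6]
width: 0.355
```

```bash
python3 cv.py
```

```text
lean [-0.2594  0.0847] tilt [-0.0251  0.0183] w 0.35538923239994774 F [-1.2146  0.7595 -2.6392]
t 100.975 pos [ 0.549  -0.0656  0.153 ] rot [-179.4157   15.8274  -15.9338] j6 92.65642698837482 shift cm [-0.5402 -0.0264 -1.6181]
t 100.975 pos [ 0.549  -0.0656  0.153 ] rot [-179.4157   15.8274  -15.9338] j6 92.65642698837482 shift cm [-0.0765 -0.0097  0.0173]
```

>>> jog_arm:
  motion:
    - {"hand":1,"x":0,"y":0,"z":0.12,"turn":0}
    - {"hand":1,"x":0,"y":0,"z":0.12,"turn":0}
    - {"hand":1,"x":0,"y":0,"z":0,"turn":0}

```text
t: 101.35
position: [0.5486, -0.0651, 0.1522]
ee_rot: [-179.4, 15.8, -15.9]
force: [-0.6, -0.1, -0.4]
width: 0.357
```

```bash
python3 cv.py
```

```text
lean [-0.259   0.0848] tilt [-0.0247  0.0184] w 0.35658314923586665 F [-0.5647 -0.1241 -0.3974]
t 101.35 pos [ 0.5486 -0.0651  0.1522] rot [-179.4012   15.8068  -15.9324] j6 92.67726303390474 shift cm [-0.5133  0.0077 -1.7071]
t 101.35 pos [ 0.5486 -0.0651  0.1522] rot [-179.4012   15.8068  -15.9324] j6 92.67726303390474 shift cm [-0.0503  0.0248 -0.0715]
```

>>> jog_arm:
  motion:
    - {"hand":-0.4,"x":0,"y":0,"z":0,"turn":0}
    - {"hand":-0.4,"x":0,"y":0,"z":0,"turn":0}
    - {"hand":-0.4,"x":0,"y":0,"z":0,"turn":0}
    - {"hand":-0.4,"x":0,"y":0,"z":0,"turn":0}
    - {"hand":-0.4,"x":0,"y":0,"z":-2,"turn":0}
    - {"hand":-0.4,"x":0,"y":0,"z":-5,"turn":0}
    - {"hand":-0.4,"x":0,"y":0,"z":-5,"turn":0}
    - {"hand":-0.4,"x":-3,"y":5,"z":0,"turn":0}
    - {"hand":-0.4,"x":-3,"y":5,"z":0,"turn":0}
    - {"hand":-0.4,"x":0,"y":0,"z":0,"turn":0}

```text
t: 102.6
position: [0.4987, -0.1592, 0.2954]
ee_rot: [-179.5, 15.2, -15.9]
force: [0.3, 0.3, 0.3]
width: 0.7
```

```bash
python3 - <<'E'
from h import *
d=shot("side"); t=shot("top"); a=cv2.resize(d["image"][130:270,260:390],None,fx=3,fy=3,interpolation=cv2.INTER_CUBIC); b=cv2.resize(t["image"][180:320,295:425],None,fx=3,fy=3,interpolation=cv2.INTER_CUBIC)
cv2.imwrite("pics/f1.png",np.hstack([a,b])); print(S()["position"],S()["t"])
print("side px: knob",proj(d,[.549,-.0645,.1615]),"top knob",proj(t,[.549,-.0645,.1705]))
for n,c in(("side",d),("top",t)):
    w=[proj(c,[.549+.0925*np.cos(k),-.0645+.0925*np.sin(k),.0615]) for k in np.linspace(0,6.28,60)]; w=np.array(w); print(n,"edge box",w.min(0),w.max(0))
E
```

```text
[ 0.4998 -0.1574  0.2939] 102.7
side px: knob [323.4139 172.2701] top knob [366.8135 240.7808]
side edge box [286.0662 187.1981] [361.8902 230.1275]
top edge box [321.279  206.4334] [400.5877 285.5258]
```

View pics/f1.png

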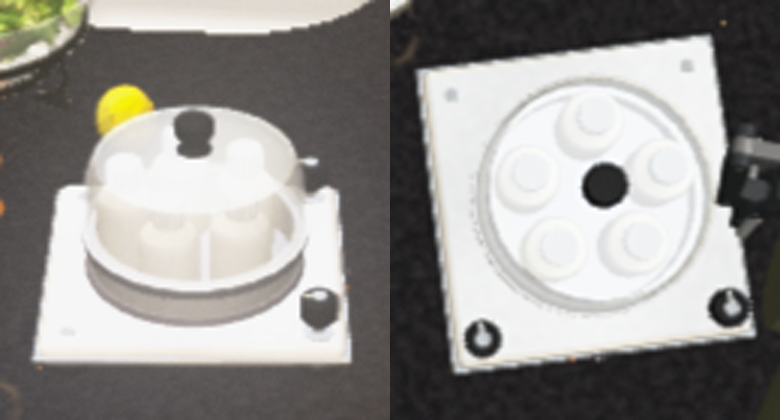

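The cover knob is at (366.3,241.7) in the top view, against a predicted (366.8,240.8). In the side view it is at (324.7,172.7), against (323.4,172.3). So the cover is seated and centred within about 2 mm, and the gripper is clear. I'll back off, settle, and hand in.

>>> jog_arm:
  motion:
    - {"hand":-0.4,"x":0,"y":3,"z":-3,"turn":0}
    - {"hand":-0.4,"x":0,"y":0,"z":0,"turn":0}
    - {"hand":-0.4,"x":0,"y":0,"z":0,"turn":0}
    - {"hand":-0.4,"x":0,"y":0,"z":0,"turn":0}

```text
t: 103.2
position: [0.501, -0.1853, 0.3207]
ee_rot: [-179.3, 15.5, -15.3]
force: [0.2, 0.1, 0.1]
width: 0.698
```

```bash
python3 - <<'E'
from h import *
t=shot("top"); g=cv2.cvtColor(t["image"],cv2.COLOR_BGR2GRAY); b=(g[222:262,347:387]<70).astype(np.uint8); n,l,st,c=cv2.connectedComponentsWithStats(b); i=1+st[1:,4].argmax(); print("cover knob px",c[i]+[347,222],ray(t,*(c[i]+[347,222]),.166)[:2],S()["t"],S()["force"])
print(env.sign_off())
E
```

```text
cover knob px [366.053  241.4967] [ 0.548  -0.0634] 103.25 [-0.0691  0.425   0.4953]
the job is handed in; nothing more can be done
None
```

The job is handed in at 103 s. The maker was levelled, all five white bottles are standing in the well, and the cover is on the rim.

- **Feet:** I turned the left knob about 419° clockwise (3.5 mm) and the right about 98° (0.8 mm). Pressing the deck near each front knob then read 33.9 mm on both sides, against a target of 34 mm. I did not touch the rear corners or re-check level after loading.
- **Bottles:** Five white bottles were present, and one was knocked aside during the run and found again. In the last top-view check with the well open, all five caps were within about 5 mm of their planned places at standing height.
- **Cover:** In the last top view its knob was about 1.5 mm from the estimated well centre. The side view matched a seated, level cover to about 1–3 pixels.
- **Robot:** The gripper was clear and the force reading was near zero when I handed in.

Two things did not go cleanly:
- **Tool lean:** The tool slowly tilted to about 16° over the moves, and I could not undo it. I worked round it by lining the jaws up with the lean.
- **Last bottle:** It was gripped about 17 mm higher than planned, but it still stood upright.

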